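Set the stop on the roller bed and load the type cartons

ROBOT

A 6-joint arm with a two-finger parallel gripper is mounted at the origin on the work surface. World frame = base frame: x ahead of the robot, y to its left, z up, the work surface at z = 0. Lengths are in m, angles in rad, forces in N, time in s.
With the tool pointing down it reaches from about 0.35 to 0.775 m from the base axis. Payload 7.3 kg.
Tool frame: the origin (TCP) lies at the very end of the fingers, on their centre line; the grasp point (between the pads) lies 19 mm behind it; z points along the fingers, y is the line along which they close (so a half turn about z gives the same grasp; the last joint's range is limited). The gripper opens to 92 mm and grips with 3 to 60 N. Pads are 19 mm wide; open, the fingers measure 130 mm over their backs; the gripper's body (75 mm by 190 mm) begins 47 mm behind the grasp point.
Start: joints at [-1.491, 0.342, 1.524, -0, 1.275, -0.146], TCP at [0.118, -0.512, 0.2] pointing down, gripper open.
Joint ranges: [-2.53, 2.53], [-0.77, 2.02], [0.04, 2.7], [-1, 4.14], [0.28, 2.66], [-3.11, 3.11]. Speed limits (rad/s): [2.57, 2.57, 3.14, 3.14, 3.14, 3.14].

INTERFACE

Orientations are given as a rotation vector (axis times angle).
In Python, from bench import manip, cams gives the robot as it stands.
- The arm moves only by the tool drive_tool, never from a script. Its argument "commands" is one flat list of numbers, 7 for each row, row after row: the shift along the tool's x, y, z scaled (see below), then the turn, a rotation vector about the tool's x, y, z scaled (see below), then the opening, from 0 (shut) to 1 (fully open). A call has 1 to 10 rows; each row shifts and turns the commanded pose from where the row before left it, along the tool's axes as they then stand; what a row does not reach is not made up. The controller multiplies each number of a shift by 20 mm and each number of a turn by 0.15 rad. A row lasts 1/10 s, in which the tool goes at most 50 mm and 8.59 degrees, less where a joint would pass 70% of its speed; a pose out of reach is approached as far as the arm can. A call with a number of a shift or a turn outside -1 to 1 is refused whole. A call with a gripper value outside its range is refused whole. The fingers move at their own pace and stop on an object; "grip_force" is the grip in N (left out, the last holds). Time passes only in rows, so rows that do not move let the fingers close. It gives the time, the measured TCP pose, the force, the opening and the grip force at its end, in the units of the state.
- manip.read_state(): the state, without advancing time (a new reading comes with each control period).
- cams.read_camera(name): name is "side" or "top" or "wrist"; returns the picture (480x640x3 uint8, red, green, blue); there is no depth.
- cams.get_calibration(name): a dict with "intrinsics" (3x3 intrinsics, pixels), "rvec" (rotation vector, rad) and "tvec" (3), from world to camera coordinates, as OpenCV has them. Camera axes: x right, y down, z forward; pixel columns grow to the right and rows downward; lengths in m; the calibration is good to about 2 mm. A picture is of the moment at which its call begins: read the wrist's pose just before it. get_calibration takes no time and is no camera call; for the wrist camera it gives the pose at the moment of the call.
- manip.hand_in(): hands the job in; it is judged then, once.
The state is a dict: "time_s": time; "joint_pos": joint angles; "qd": joint speeds; "tau": joint torques, N m; "eef_pos": TCP position; "ee_rot": TCP orientation; "contact_force": force on the tool from outside, world axes, zero at the start; "wrist_torque": the same for the moment, N m; "width": finger opening in m; "grip_force": force on a finger pad.
Only numpy, scipy, OpenCV 4.12 (cv2) and the standard library are available. Lean on these libraries where they do the work, as an engineer would, in place of code of your own. Each camera call takes 0.05 s, during which the arm holds its last target. There are 200 camera calls.

TASK

Slide the stop on the sloped roller bed down until its uphill face is level with the brass pointer, then flip its cam lever over until it lies fully down, so the stop is clamped. After that set the long carton on the rollers lengthwise and let it roll down against the stop, then the short carton lengthwise behind it, so that both rest flat in line against the stop. Set the cartons down gently, do not shift the pointer, and leave everything else on the bench where it is.

Things in the scene. Friction and masses are not known exactly. Their poses are not given: they have to be found in the camera images.
- bed: Fixed sloped roller bed, 420 mm long. Origin: its middle, in the plane of the roller tops, 70 mm above the bench. y runs uphill along it, x across (away from the robot), z square to the rollers; slope 0.12 rad (the frame is tilted by it). 14 free rollers, 22 mm thick, 30 mm apart, between grey side plates: inner faces at x = -37 and +37 mm, tops 8 mm above the rollers.
- stop (a joint): Dark steel stop sliding on the steel rail beside the bed (rail 20 mm wide, centre at bed x = -68, top at z = 1 mm). Value: bed y of its uphill face, m, -0.17 to 0.13. Unclamped it drags with 4 N and stays where put. Its saddle is 40 mm wide, reaches 50 mm downhill of the face and 18 mm above the rollers.
- stop_face (a point): Point on the stop's uphill face, on the bed's centre line (x = 0) at roller-top height; axes as the bed's. The stop's upright plate runs across the bed from x = -49 to +33 mm, is 8 mm thick (y -8 to 0), and stands from 10 to 48 mm above the rollers; it can be pinched from above along the bed.
- lever (a joint): Cam lever on the stop's saddle, axis along the bed's x. Value, rad: 0 = open, upright, leaning 0.35 uphill; grows as it swings over downhill; 1.92 = clamped, lying along the rail pointing downhill (limit 1.95). Turns easily (0.04 Nm) to 1.0, then stiffer as the cam bites (a few N at the grip); let go near 1.3 it springs back, else it stays. Biting, it may creep the stop 1 mm downhill; clamped, the stop holds.
- lever_hinge (a point): Point on the lever's axis: bed x = -68 mm, 25 mm downhill of the stop's face, 12 mm above the rollers' plane.
- lever_knob (a point): Centre of the lever's black end grip, a 24 mm long, 18 mm thick roll along the bed's x, 76 mm from the hinge. The lever's flat steel bar is 12 mm wide, 9 mm thick. Clamped, the grip lies 75 mm downhill of the hinge and 22 mm above the rollers' plane.
- pointer_tip (a point): Tip of the brass pointer clipped on the far side plate: a 22 mm block with a 4 mm thin upright finger bent toward the bed, its top 26 mm above the rollers. The tip is at bed x = 40, z = 23 mm; its bed y is where the stop's uphill face must be. Held only by friction (8 N).
- long_carton: Plain cardboard carton with paper tape along it, 110 long (its x) x 58 wide (its y) x 60 mm high, about 0.45 kg. Origin: centre of the underside.
- short_carton: The same carton but 75 long (its x) x 58 wide (its y) x 60 mm high, about 0.32 kg. Origin: centre of the underside.
- ink_tin: Bystander: round steel tin, 72 mm across, 75 mm high. Origin: centre of the underside.
- planer: Bystander: wooden planer block, 85 x 55 x 45 mm. Origin: centre of the underside.
- brush: Bystander: brush, 160 mm long (x), 40 mm wide, lying beyond the cartons on the right.
- key: Bystander: small T-shaped steel quoin key, 55 x 45 x 10 mm, lying among the cartons.
Not all that is in view belongs to the job. Leave any green look-alike of the short_carton alone.

How it is judged:
On the way, in this order (a step that is already met when the one before it is completed fails the run):
1. the stop's uphill face is within 6 mm of the pointer and its lever is clamped (y of pointer_tip in the frame of stop_face between -0.006 and 0.006 m and value of joint lever above 1.8 rad), for 0.2 s.
2. the long carton rests against the clamped stop (all of step 1 and y of long_carton in the frame of stop_face between 0.047 and 0.063 m and x of long_carton in the frame of stop_face between -0.013 and 0.013 m and z of long_carton in the frame of stop_face between -0.006 and 0.006 m and angle between the x axis of long_carton and the y axis of bed, either way round below 0.2 rad and linear speed of long_carton below 0.02 m/s and contact force between long_carton and the fingers below 0.05 N), for 0.2 s.
At the end, for the whole second after the job is handed in: Stop face within 6 mm of the pointer along the bed, lever above 1.80 rad; long carton flat on the rollers, lengthwise within 0.2 rad, within 13 mm of the centre line, its end within 8 mm of the stop; short carton likewise behind it, centre 138-162 mm from the stop face; both at rest (all of step 1 and y of long_carton in the frame of stop_face between 0.047 and 0.063 m and x of long_carton in the frame of stop_face between -0.013 and 0.013 m and z of long_carton in the frame of stop_face between -0.006 and 0.006 m and angle between the x axis of each of long_carton, short_carton and the y axis of bed, either way round below 0.2 rad and y of short_carton in the frame of stop_face between 0.138 and 0.162 m and x of short_carton in the frame of stop_face between -0.013 and 0.013 m and z of short_carton in the frame of stop_face between -0.006 and 0.006 m and linear speed of each of long_carton, short_carton below 0.02 m/s); the robot touches nothing.
It fails at once if a bystander (tin, planer block, brush or key) is moved more than 25 mm (distance of any of ink_tin, planer, brush, key from where it was at the start of the episode above 0.025 m).
It fails at once if the brass pointer is shifted by more than 5 mm (distance of pointer_tip from where it was at the start of the episode above 0.005 m).
It fails at once if the long carton is let go more than 30 mm above the rollers, or tipped over ((contact force between long_carton and the fingers below 0.02 N and z of long_carton in the frame of bed above 0.03 m and x of long_carton in the frame of bed between -0.09 and 0.09 m and y of long_carton in the frame of bed between -0.23 and 0.23 m) or angle between long_carton's own z axis and vertical above 0.9 rad).
It fails at once if the short carton is let go more than 30 mm above the rollers, or tipped over ((contact force between short_carton and the fingers below 0.02 N and z of short_carton in the frame of bed above 0.03 m and x of short_carton in the frame of bed between -0.09 and 0.09 m and y of short_carton in the frame of bed between -0.23 and 0.23 m) or angle between short_carton's own z axis and vertical above 0.9 rad).
It also fails if it takes over 72 s, if anything falls off the work surface, if the arm or the gripper's body presses on something with over 40 N, if the wrist force passes 120 N, or if a joint passes its speed limit or range.

## Working session

There is one attempt and no reset: what is moved stays moved. The work goes in short steps, Python scripts to look and compute and a tool call to move; the robot and the scene stay as the last step left them, time stands still between calls to the robot, and variables do not carry over. Pictures are saved under pics/ and viewed, at most 10 in all, crops included, and the job is handed in when it is done.

Besides the shell and the picture viewer there is one more tool, called after "Request:" by a JSON object that holds its "fn" and its "kwargs". drive_tool: Moves the arm, as the interface text tells. Shifts and turns lie within -1 to 1; 1 stands for 20 mm of shift or 0.15 rad of turn. Its arguments: {"type":"object","properties":{"commands":{"type":"array","items":{"type":"number"}},"grip_force":{"type":"number"}},"required":["commands"]}

```bash
mkdir -p pics; cat > h.py <<'E'
from bench import manip, cams
import numpy as np, cv2
from scipy.spatial.transform import Rotation as R
def snap(n,f):
    c=cams.get_calibration(n); im=np.array(cams.read_camera(n)); cv2.imwrite(f,im[...,::-1]); return im,c
def ray(c,u,v):
    Rm=R.from_rotvec(np.ravel(c['rvec'])).as_matrix(); t=np.ravel(c['tvec'])
    return -Rm.T@t, Rm.T@np.linalg.inv(c['intrinsics'])@np.array([u,v,1.])
def onz(c,u,v,z):
    o,d=ray(c,u,v); return o+d*(z-o[2])/d[2]
def proj(c,p):
    return cv2.projectPoints(np.array(p,float).reshape(-1,1,3),np.ravel(c['rvec']),np.ravel(c['tvec']),np.array(c['intrinsics']),None)[0].reshape(-1,2)
E
python3 - <<'E'
from h import *
np.set_printoptions(precision=4,suppress=True)
for n in ('top','side'):
    im,c=snap(n,f'pics/{n}0.png'); print(n,c['intrinsics'],ray(c,320,240))
print(manip.read_state())
E
```

```text
top [[433.0392   0.     326.6372]
 [  0.     433.0392 230.2249]
 [  0.       0.       1.    ]] (array([ 0.3374, -0.1292,  0.8735]), array([ 0.1615, -0.0114, -0.9872]))
side [[617.7699   0.     306.4959]
 [  0.     617.7699 232.7565]
 [  0.       0.       1.    ]] (array([-0.1427,  0.6087,  0.8106]), array([ 0.4952, -0.6447, -0.5829]))
{'time_s': 0.1, 'joint_pos': array([-1.491 ,  0.3426,  1.5249, -0.    ,  1.2754, -0.146 ]), 'qd': array([-0.0004, -0.0002, -0.0032,  0.0014,  0.0015,  0.0009]), 'tau': array([  0.0021, -43.2004, -24.4694,   0.0719,   0.0527,  -0.    ]), 'eef_pos': array([ 0.1175, -0.5113,  0.1993]), 'ee_rot': array([-3.1202, -0.3538, -0.0001]), 'contact_force': array([ 0.0326, -0.241 , -0.2033]), 'wrist_torque': array([ 0.0297,  0.0118, -0.0201]), 'grip_force': 0.0, 'width': 0.0920916817212925}
```

View pics/top0.png

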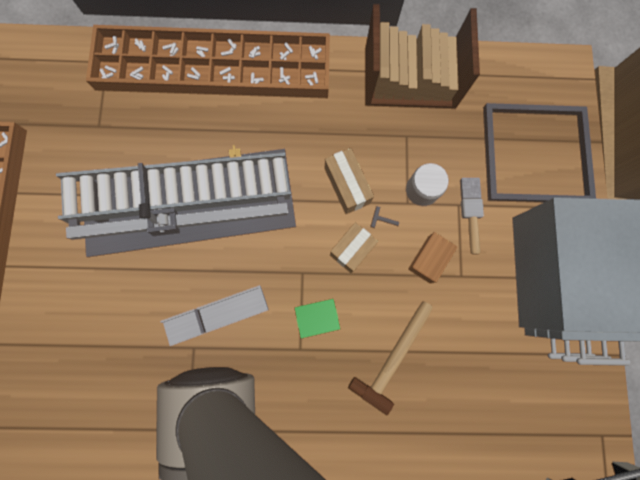

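View pics/side0.png

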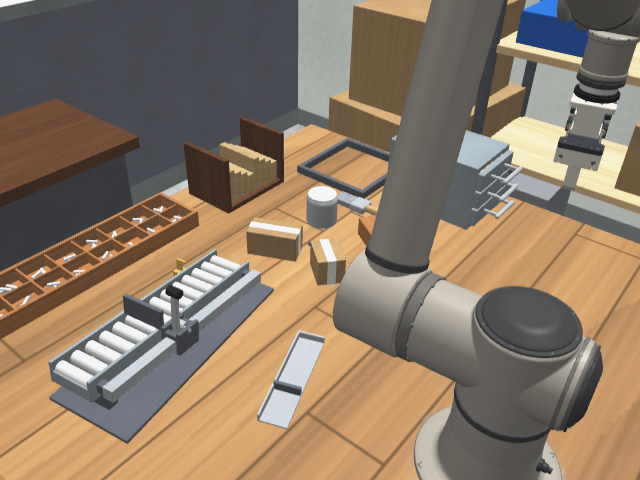

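The top view shows the bed with its uphill end at left (69,197), the stop plate at (145,190), the lever saddle at (162,220) and the pointer at (235,153). There are three candidates for the cartons. The long carton is brown with white tape at (349,180), and the short one is the same but shorter at (354,247). The green thing at (318,318) is the look-alike and stays put. I'll measure these next.

```bash
python3 - <<'E'
from h import *
np.set_printoptions(precision=4,suppress=True)
im=cv2.imread('pics/top0.png')[...,::-1].copy(); c=cams.get_calibration('top')
hsv=cv2.cvtColor(im,cv2.COLOR_RGB2HSV)
w=((hsv[...,1]<40)&(hsv[...,2]>170)).astype(np.uint8)
n,l,s,ce=cv2.connectedComponentsWithStats(w)
for i in range(1,n):
    if s[i,4]>40 and ce[i][1]>120 and ce[i][1]<300 and ce[i][0]<470:print(s[i],ce[i])
b=((hsv[...,0]>12)&(hsv[...,0]<30)&(hsv[...,1]>150)&(hsv[...,2]>150)).astype(np.uint8)
b[:140]=0;b[165:]=0;b[:,:220]=0;b[:,250:]=0
ys,xs=np.nonzero(b);print('brass',list(zip(xs,ys)))
d=(hsv[...,2]<60).astype(np.uint8);d[:155]=0;d[240:]=0;d[:,:125]=0;d[:,190:]=0
n,l,s,ce=cv2.connectedComponentsWithStats(d)
for i in range(1,n):
    if s[i,4]>15:
        print('dark',s[i],ce[i])
# tapes
for (x0,x1,y0,y1) in [(320,378,140,216),(325,382,220,275)]:
    m=np.zeros_like(w);m[y0:y1,x0:x1]=w[y0:y1,x0:x1]
    p=np.argwhere(m)[:,::-1].astype(np.float32);r=cv2.minAreaRect(p);bx=cv2.boxPoints(r)
    W=np.array([onz(c,*q,.06)[:2] for q in bx]);print('tape',r,'\n',W,W.mean(0),np.linalg.norm(W-np.roll(W,1,0),axis=1))
crops=[cv2.resize(im[140:260,50:310],None,fx=3,fy=3,interpolation=2)[:, :780],cv2.resize(im[135:285,300:500],None,fx=3.9,fy=3,interpolation=2)[:240*2]]
o=np.zeros((600,800,3),np.uint8);o[:300,:650]=cv2.resize(im[140:260,50:310],(650,300),interpolation=2);o[300:,:400]=cv2.resize(im[135:285,310:410],(400,600),interpolation=2)[:300]
o[300:,400:]=cv2.resize(im[205:285,310:417],(400,300),interpolation=2)
cv2.imwrite('pics/crop1.png',o[...,::-1])
E
```

```text
[334 151  32  53 543] [349.2026 177.2265]
[259 159  13  35 310] [264.7935 176.4129]
[274 158  13  34 308] [279.8701 174.6786]
[243 161  14  35 325] [249.5754 177.9446]
[228 162  13  35 326] [234.0798 179.1258]
[415 163  33  33 862] [431.1717 179.2889]
[197 165  13  36 338] [202.6686 182.3846]
[212 164  14  35 328] [218.4909 180.9055]
[181 167  13  36 342] [186.6316 184.0789]
[165 168  12  36 352] [170.4034 185.5653]
[131 171   9  37 234] [135.3889 188.4444]
[148 170  13  36 363] [153.9256 187.4022]
[114 173  13  37 372] [120.379  190.5645]
[ 97 174  13  37 383] [103.2689 192.4413]
[ 80 176  13  37 403] [ 85.8784 193.9901]
[ 63 178  12  37 401] [ 68.394  195.9102]
[339 229  31  35 391] [353.9437 245.9668]
brass []
tape ((349.0668640136719, 177.0240020751953), (55.46058654785156, 9.84626293182373), 64.72228240966797) 
 [[ 0.6433 -0.1599]
 [ 0.6526 -0.1774]
 [ 0.5514 -0.2248]
 [ 0.5425 -0.2076]] [ 0.5974 -0.1924] [0.1115 0.0198 0.1118 0.0194]
tape ((353.98358154296875, 245.81964111328125), (9.986876487731934, 39.17928695678711), 39.80556869506836) 
 [[ 0.4375 -0.1726]
 [ 0.4967 -0.2199]
 [ 0.4846 -0.2347]
 [ 0.4257 -0.1872]] [ 0.4611 -0.2036] [0.0188 0.0758 0.0191 0.0756]
```

View pics/crop1.png

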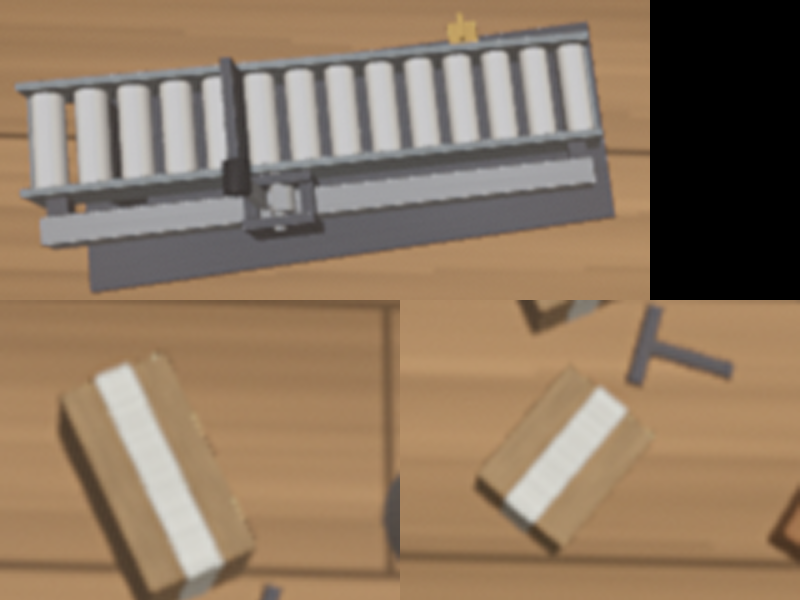

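The crops confirm the choice: the long carton measures 111 mm and the short one 76 mm, both plain brown with white tape. Next I'll get the bed frame, pointer and stop.

```bash
cat >> h.py <<'E'
np.set_printoptions(precision=4,suppress=True)
S=0.12
def mkbed():
    c=cams.get_calibration('top')
    a=onz(c,68.4,195.9,.07+.195*np.sin(S)-.001); b=onz(c,279.9,174.7,.07-.195*np.sin(S)-.001)
    return a,b
def bed():
    a,b=mkbed(); d=(a-b)[:2]; d/=np.linalg.norm(d); o=((a+b)/2); o[2]=.07
    ey=np.r_[d*np.cos(S),np.sin(S)]; ex=np.r_[d[1],-d[0],0]; ez=np.cross(ex,ey)
    return o,np.c_[ex,ey,ez]
def onbed(c,u,v,z):
    o,B=bed(); p,d=ray(c,u,v); p=B.T@(p-o); d=B.T@d; return p+d*(z-p[2])/d[2]
def b2w(p):
    o,B=bed(); return o+B@np.array(p,float)
E
python3 - <<'E'
from h import *
a,b=mkbed();print(a,b,np.linalg.norm(a-b),bed())
def comps(m,name):
    n,l,s,ce=cv2.connectedComponentsWithStats(m.astype(np.uint8))
    for i in range(1,n):
        if s[i,4]>8:
            p=np.argwhere(l==i)[:,::-1]; print(name,s[i],ce[i]); 
            for v in np.unique(p[:,1]): q=p[p[:,1]==v][:,0]; print((v,q.min(),q.max()),end=' ')
            print()
for n,box in (('top',(222,252,144,164)),('side',(165,200,252,285))):
    im=cv2.imread(f'pics/{n}0.png'); h=cv2.cvtColor(im,cv2.COLOR_BGR2HSV).astype(int)
    x0,x1,y0,y1=box; m=np.zeros(h.shape[:2],bool); g=(abs(h[...,0]-21)<6)&(h[...,1]>125)&(h[...,2]>140); m[y0:y1,x0:x1]=g[y0:y1,x0:x1]
    comps(m,n+' brass')
im=cv2.imread('pics/top0.png').astype(int); m=np.zeros(im.shape[:2],bool); m[155:222,130:160]=(im.max(2)<75)[155:222,130:160]; 
comps(m,'plate')
cT,cS=cams.get_calibration('top'),cams.get_calibration('side')
for k in [(33,0,48),(-49,0,48)]: print(k)
for u,v in [(139,165),(139,185),(139,205)]: print(onbed(cT,u,v,48e-3))
E
```

```text
[0.5356 0.3238 0.0923] [ 0.6023 -0.0561  0.0457] 0.3885261679356795 (array([0.569 , 0.1338, 0.07  ]), array([[ 0.985 , -0.1715,  0.0207],
       [ 0.1728,  0.9779, -0.1179],
       [ 0.    ,  0.1197,  0.9928]]))
side brass [173 258  13  18  75] [178.48   265.4533]
(np.int64(258), np.int64(176), np.int64(179)) (np.int64(259), np.int64(176), np.int64(182)) (np.int64(260), np.int64(176), np.int64(184)) (np.int64(261), np.int64(176), np.int64(185)) (np.int64(262), np.int64(176), np.int64(185)) (np.int64(263), np.int64(176), np.int64(176)) (np.int64(264), np.int64(176), np.int64(176)) (np.int64(265), np.int64(176), np.int64(176)) (np.int64(266), np.int64(176), np.int64(182)) (np.int64(267), np.int64(176), np.int64(184)) (np.int64(268), np.int64(176), np.int64(184)) (np.int64(269), np.int64(174), np.int64(182)) (np.int64(270), np.int64(173), np.int64(181)) (np.int64(271), np.int64(173), np.int64(179)) (np.int64(272), np.int64(174), np.int64(178)) (np.int64(273), np.int64(173), np.int64(173)) (np.int64(274), np.int64(173), np.int64(173)) (np.int64(275), np.int64(173), np.int64(173)) 
plate 
[... 1880 characters left out ...]
) (np.int64(206), np.int64(140), np.int64(149)) (np.int64(207), np.int64(140), np.int64(149)) (np.int64(208), np.int64(140), np.int64(149)) (np.int64(209), np.int64(140), np.int64(149)) (np.int64(210), np.int64(139), np.int64(150)) (np.int64(211), np.int64(139), np.int64(149)) (np.int64(212), np.int64(139), np.int64(149)) (np.int64(213), np.int64(139), np.int64(150)) (np.int64(214), np.int64(139), np.int64(150)) (np.int64(215), np.int64(139), np.int64(150)) (np.int64(216), np.int64(139), np.int64(150)) (np.int64(217), np.int64(140), np.int64(149)) (np.int64(218), np.int64(148), np.int64(148)) 
(33, 0, 48)
(-49, 0, 48)
[0.028  0.0568 0.048 ]
[-0.0092  0.0595  0.048 ]
[-0.0457  0.0622  0.048 ]
```

```bash
cat >> h.py <<'E'
def plan(p,Rt,g,n=None,s=None):
    s=s or manip.read_state(); p0=s['eef_pos'];R0=R.from_rotvec(s['ee_rot']); w=(R0.inv()*Rt).as_rotvec(); d=np.array(p)-p0
    f=lambda n:[np.r_[(R0*R.from_rotvec(w*k/n)).inv().apply(d/n)/.02,w/n/.15] for k in range(n)]
    if n is None:
        n=1
        while np.abs(f(n)).max()>.98:n+=1
    print('n',n,'d',d,'w',w)
    rows=np.array(f(n)); rows=[[round(float(x),2) for x in r]+[g] for r in rows]
    for i in range(0,n,10): print(str(sum(rows[i:i+10],[])).replace(' ',''))
def bedrot(sgn,closing='y',tilt=True):
    B=bed()[1] ; z=-B[:,2]
    if not tilt:
        z=np.array([0,0,-1.])
    y=sgn*(B[:,1] if closing=='y' else B[:,0]); y=y-z*(y@z); y/=np.linalg.norm(y)
    return R.from_matrix(np.c_[np.cross(y,z),y,z])
E
python3 - <<'E'
from h import *
s=manip.read_state(); print(R.from_rotvec(s['ee_rot']).as_matrix())
for sg in (1,-1): print(sg,(R.from_rotvec(s['ee_rot']).inv()*bedrot(sg)).as_rotvec())
s=manip.read_state();c=cams.get_calibration('wrist'); o,d=ray(c,320,240); Rt=R.from_rotvec(s['ee_rot']); print('cam in tool',Rt.inv().apply(o-s['eef_pos']),Rt.inv().apply(d))
plan(b2w([-.008,.02,.19]),bedrot(1),.6)
plan(b2w([-.008,.02,.19]),bedrot(-1),.6)
E
```

```text
[[ 0.9746  0.2239 -0.0001]
 [ 0.2239 -0.9746  0.0014]
 [ 0.0002 -0.0014 -1.    ]]
1 [-0.0046  0.1832 -3.084 ]
-1 [0.1186 0.003  0.0521]
cam in tool [ 0.0841 -0.0005 -0.185 ] [-0.306  0.014  0.952]
n 40 d [0.444  0.6409 0.0617] w [-0.0046  0.1832 -3.084 ]
[0.72,-0.66,-0.08,-0.0,0.03,-0.51,0.6,0.77,-0.6,-0.07,-0.0,0.03,-0.51,0.6,0.81,-0.54,-0.07,-0.0,0.03,-0.51,0.6,0.85,-0.47,-0.07,-0.0,0.03,-0.51,0.6,0.89,-0.41,-0.06,-0.0,0.03,-0.51,0.6,0.92,-0.34,-0.06,-0.0,0.03,-0.51,0.6,0.94,-0.27,-0.05,-0.0,0.03,-0.51,0.6,0.96,-0.19,-0.05,-0.0,0.03,-0.51,0.6,0.97,-0.12,-0.04,-0.0,0.03,-0.51,0.6,0.98,-0.04,-0.04,-0.0,0.03,-0.51,0.6]
[0.98,0.03,-0.04,-0.0,0.03,-0.51,0.6,0.97,0.11,-0.03,-0.0,0.03,-0.51,0.6,0.96,0.18,-0.03,-0.0,0.03,-0.51,0.6,0.94,0.26,-0.02,-0.0,0.03,-0.51,0.6,0.92,0.33,-0.02,-0.0,0.03,-0.51,0.6,0.89,0.4,-0.01,-0.0,0.03,-0.51,0.6,0.86,0.46,-0.01,-0.0,0.03,-0.51,0.6,0.82,0.53,-0.01,-0.0,0.03,-0.51,0.6,0.78,0.59,-0.0,-0.0,0.03,-0.51,0.6,0.73,0.65,0.0,-0.0,0.03,-0.51,0.6]
[0.68,0.7,0.0,-0.0,0.03,-0.51,0.6,0.62,0.75,0.01,-0.0,0.03,-0.51,0.6,0.56,0.8,0.01,-0.0,0.03,-0.51,0.6,0.5,0.84,0.01
[... 988 characters left out ...]
01,0.6]
[0.95,-0.9,-0.07,0.03,0.0,0.01,0.6,0.94,-0.9,-0.06,0.03,0.0,0.01,0.6,0.94,-0.9,-0.06,0.03,0.0,0.01,0.6,0.94,-0.9,-0.05,0.03,0.0,0.01,0.6,0.94,-0.9,-0.05,0.03,0.0,0.01,0.6,0.94,-0.9,-0.05,0.03,0.0,0.01,0.6,0.94,-0.91,-0.04,0.03,0.0,0.01,0.6,0.93,-0.91,-0.04,0.03,0.0,0.01,0.6,0.93,-0.91,-0.04,0.03,0.0,0.01,0.6,0.93,-0.91,-0.03,0.03,0.0,0.01,0.6]
[0.93,-0.91,-0.03,0.03,0.0,0.01,0.6,0.93,-0.92,-0.03,0.03,0.0,0.01,0.6,0.93,-0.92,-0.02,0.03,0.0,0.01,0.6,0.92,-0.92,-0.02,0.03,0.0,0.01,0.6,0.92,-0.92,-0.01,0.03,0.0,0.01,0.6,0.92,-0.92,-0.01,0.03,0.0,0.01,0.6,0.92,-0.92,-0.01,0.03,0.0,0.01,0.6,0.92,-0.93,-0.0,0.03,0.0,0.01,0.6,0.92,-0.93,0.0,0.03,0.0,0.01,0.6,0.92,-0.93,0.0,0.03,0.0,0.01,0.6]
```

Request:
{"fn": "drive_tool", "kwargs": {"commands": [0.96, -0.88, -0.1, 0.03, 0, 0.01, 0.6, 0.96, -0.88, -0.1, 0.03, 0, 0.01, 0.6, 0.96, -0.88, -0.09, 0.03, 0, 0.01, 0.6, 0.96, -0.88, -0.09, 0.03, 0, 0.01, 0.6, 0.95, -0.88, -0.09, 0.03, 0, 0.01, 0.6, 0.95, -0.89, -0.08, 0.03, 0, 0.01, 0.6, 0.95, -0.89, -0.08, 0.03, 0, 0.01, 0.6, 0.95, -0.89, -0.08, 0.03, 0, 0.01, 0.6, 0.95, -0.89, -0.07, 0.03, 0, 0.01, 0.6, 0.95, -0.89, -0.07, 0.03, 0, 0.01, 0.6]}}

```text
time_s: 1.1
eef_pos: [0.2658, -0.2967, 0.2203]
ee_rot: [-3.079, -0.325, 0.008]
contact_force: [0.7, -0.8, -0.3]
width: 0.0552
grip_force: 0.0
```

Request:
{"fn": "drive_tool", "kwargs": {"commands": [0.95, -0.9, -0.07, 0.03, 0, 0.01, 0.6, 0.94, -0.9, -0.06, 0.03, 0, 0.01, 0.6, 0.94, -0.9, -0.06, 0.03, 0, 0.01, 0.6, 0.94, -0.9, -0.05, 0.03, 0, 0.01, 0.6, 0.94, -0.9, -0.05, 0.03, 0, 0.01, 0.6, 0.94, -0.9, -0.05, 0.03, 0, 0.01, 0.6, 0.94, -0.91, -0.04, 0.03, 0, 0.01, 0.6, 0.93, -0.91, -0.04, 0.03, 0, 0.01, 0.6, 0.93, -0.91, -0.04, 0.03, 0, 0.01, 0.6, 0.93, -0.91, -0.03, 0.03, 0, 0.01, 0.6]}}

```text
time_s: 2.1
eef_pos: [0.413, -0.0827, 0.2418]
ee_rot: [-3.037, -0.298, 0.016]
contact_force: [0.0, -0.7, -0.4]
width: 0.0548
grip_force: 0.0
```

Request:
{"fn": "drive_tool", "kwargs": {"commands": [0.93, -0.91, -0.03, 0.03, 0, 0.01, 0.6, 0.93, -0.92, -0.03, 0.03, 0, 0.01, 0.6, 0.93, -0.92, -0.02, 0.03, 0, 0.01, 0.6, 0.92, -0.92, -0.02, 0.03, 0, 0.01, 0.6, 0.92, -0.92, -0.01, 0.03, 0, 0.01, 0.6, 0.92, -0.92, -0.01, 0.03, 0, 0.01, 0.6, 0.92, -0.92, -0.01, 0.03, 0, 0.01, 0.6, 0.92, -0.93, 0, 0.03, 0, 0.01, 0.6, 0.92, -0.93, 0, 0.03, 0, 0.01, 0.6, 0.92, -0.93, 0, 0.03, 0, 0.01, 0.6]}}

```text
time_s: 3.1
eef_pos: [0.5599, 0.1317, 0.264]
ee_rot: [-2.995, -0.271, 0.025]
contact_force: [-0.5, 0.2, 0.5]
width: 0.0551
grip_force: 0.0
```

```bash
python3 - <<'E'
from h import *
s=manip.read_state();print(s['time_s'],s['eef_pos'],b2w([-.008,.02,.19]),s['joint_pos'])
im,c=snap('wrist','pics/w1.png'); np.save('w1.npy',c,allow_pickle=True)
E
```

```text
3.1 [0.5599 0.1317 0.264 ] [0.5616 0.1296 0.261 ] [0.0172 0.4014 1.2666 0.1329 1.5003 1.3962]
```

View pics/w1.png

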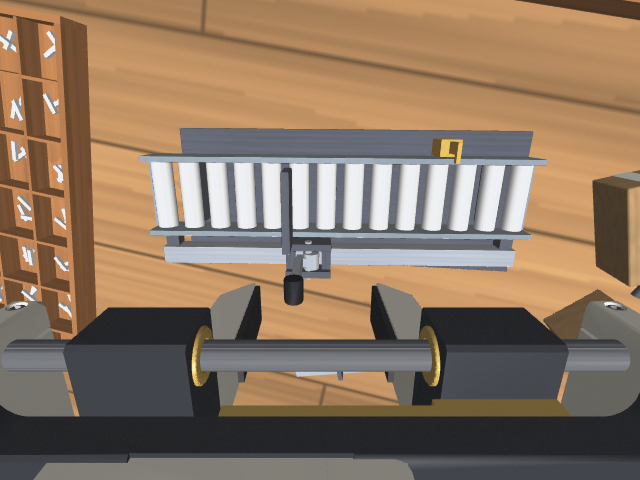

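The wrist view shows the plate top at columns 281-292, rows 168-254. The pointer block is at (433-462,140-157) and its finger tip is near (458,161). The knob is at (293,290).

```bash
python3 - <<'E'
from h import *
c=np.load('w1.npy',allow_pickle=True).item(); im=cv2.imread('pics/w1.png'); h=cv2.cvtColor(im,cv2.COLOR_BGR2HSV).astype(int)
m=(abs(h[...,0]-22)<6)&(h[...,1]>150)&(h[...,2]>100); 
for v in range(136,168):
    q=np.nonzero(m[v,425:470])[0]+425; print((v,q.min(),q.max(),len(q)) if len(q) else (v,),end=' ')
print()
for v in (175,190,205,220): print(v,im[v,274:300].max(1))
for u,v in [(162,195),(516,197)]: print('roller',onbed(c,u,v,-.001))
for u,v in [(281,170),(281,190),(281,225)]: print('face',onbed(c,u,v,.048))
for u,v in [(456,161),(462,161),(456,140),(462,140),(433,140)]: print('ptr',onbed(c,u,v,.023))
w=((h[...,1]<30)&(h[...,2]>190)).astype(np.uint8);w[:150]=0;w[238:]=0
n,l,s,ce=cv2.connectedComponentsWithStats(w)
for i in range(1,n):
    if s[i,4]>250: print(ce[i],onbed(c,*ce[i],-.001))
E
```

```text
(136,) (137,) (138,) (139, np.int64(442), np.int64(458), 17) (140, np.int64(441), np.int64(441), 1) (141, np.int64(441), np.int64(457), 5) (142, np.int64(441), np.int64(460), 3) (143, np.int64(441), np.int64(441), 1) (144, np.int64(441), np.int64(441), 1) (145, np.int64(441), np.int64(458), 3) (146, np.int64(449), np.int64(449), 1) (147,) (148, np.int64(440), np.int64(440), 1) (149, np.int64(440), np.int64(440), 1) (150, np.int64(440), np.int64(440), 1) (151, np.int64(440), np.int64(449), 2) (152, np.int64(440), np.int64(457), 2) (153, np.int64(440), np.int64(457), 2) (154, np.int64(440), np.int64(453), 2) (155, np.int64(454), np.int64(454), 1) (156,) (157, np.int64(456), np.int64(456), 1) (158,) (159,) (160, np.int64(456), np.int64(456), 1) (161, np.int64(456), np.int64(456), 1) (162,) (163,) (164,) (165,) (166,) (167,) 
175 [241 239 239 236 228 215 122 123 122 121 122 122 121 118  85  59  58  64
 230 236 241 243 244 243 243 244]
190 [242 241 239 237 233 220 129 123 123 123 122 122 120 121 109  57  56  61
 192 236 240 242 244 243 243 244]
205 [242 241 239 238 235 225 210 122 122 124
[... 424 characters left out ...]
 [ 0.063  -0.1153  0.023 ]
ptr [ 0.0628 -0.0875  0.023 ]
[163.1591 193.6294] [ 0.0032  0.192  -0.001 ]
[190.3472 194.468 ] [ 0.0026  0.1623 -0.001 ]
[217.418  194.5035] [ 0.0029  0.1327 -0.001 ]
[244.5109 194.742 ] [ 0.0029  0.1031 -0.001 ]
[271.3583 194.907 ] [ 0.003   0.0738 -0.001 ]
[299.6192 195.0569] [ 0.0032  0.043  -0.001 ]
[326.2327 195.4726] [ 0.003   0.0141 -0.001 ]
[353.6516 195.8249] [ 0.003  -0.0156 -0.001 ]
[380.9003 196.3843] [ 0.0026 -0.0451 -0.001 ]
[408.3086 196.5544] [ 0.0028 -0.0747 -0.001 ]
[435.863  196.8996] [ 0.0027 -0.1045 -0.001 ]
[463.4991 196.9412] [ 0.003  -0.1342 -0.001 ]
[491.1117 197.4413] [ 0.0027 -0.1639 -0.001 ]
[518.9917 197.7595] [ 0.0027 -0.1939 -0.001 ]
```

```bash
sed -i "s/o=((a+b)\/2); o\[2\]=.07/o=((a+b)\/2)+np.array([.0015,-.0007,0]); o[2]=.07/" h.py; python3 - <<'E'
from h import *
s=manip.read_state(); Rt=bedrot(-1)
plan(b2w([-.006,.055,.07]),Rt,.6); s['eef_pos']=b2w([-.006,.055,.07]); s['ee_rot']=Rt.as_rotvec(); plan(b2w([-.006,.055,.028]),Rt,.6,s=s)
E
```

```text
n 7 d [-0.005   0.0431 -0.1179] w [-0.0171  0.0033  0.0083]
[0.02,-0.19,0.88,-0.02,0.0,0.01,0.6,0.02,-0.19,0.88,-0.02,0.0,0.01,0.6,0.02,-0.2,0.88,-0.02,0.0,0.01,0.6,0.02,-0.2,0.88,-0.02,0.0,0.01,0.6,0.02,-0.2,0.87,-0.02,0.0,0.01,0.6,0.02,-0.2,0.87,-0.02,0.0,0.01,0.6,0.02,-0.2,0.87,-0.02,0.0,0.01,0.6]
n 3 d [-0.0009  0.005  -0.0417] w [-0. -0.  0.]
[0.0,0.0,0.7,-0.0,-0.0,0.0,0.6,0.0,0.0,0.7,-0.0,-0.0,0.0,0.6,0.0,0.0,0.7,-0.0,-0.0,0.0,0.6]
```

Request:
{"fn": "drive_tool", "kwargs": {"commands": [0.02, -0.2, 0.88, -0.02, 0, 0.01, 0.6, 0.02, -0.2, 0.88, -0.02, 0, 0.01, 0.6, 0.02, -0.2, 0.88, -0.02, 0, 0.01, 0.6, 0.02, -0.2, 0.88, -0.02, 0, 0.01, 0.6, 0.02, -0.2, 0.87, -0.02, 0, 0.01, 0.6, 0.02, -0.2, 0.87, -0.02, 0, 0.01, 0.6, 0.02, -0.2, 0.87, -0.02, 0, 0.01, 0.6, 0, 0, 0.7, 0, 0, 0, 0.6, 0, 0, 0.7, 0, 0, 0, 0.6, 0, 0, 0.7, 0, 0, 0, 0.6]}}

```text
time_s: 4.15
eef_pos: [0.553, 0.1783, 0.1035]
ee_rot: [-3.018, -0.258, 0.023]
contact_force: [-0.5, -0.6, -0.6]
width: 0.055
grip_force: 0.0
```

Request:
{"fn": "drive_tool", "kwargs": {"commands": [0, 0, 0, 0, 0, 0, 0.3, 0, 0, 0, 0, 0, 0, 0.1, 0, 0, 0, 0, 0, 0, 0, 0, 0, 0, 0, 0, 0, 0, 0, 0, 0, 0, 0, 0, 0], "grip_force": 15}}

```text
time_s: 4.65
eef_pos: [0.5537, 0.1783, 0.1052]
ee_rot: [-3.018, -0.258, 0.02]
contact_force: [-0.1, -0.5, 0.3]
width: 0.0198
grip_force: 0.0
```

```bash
python3 - <<'E'
from h import *
s=manip.read_state();o,B=bed(); print(s['width'],s['grip_force'],s['contact_force'],B.T@(s['eef_pos']-o)); plan(b2w([-.006,-.1155-.004,.028]),bedrot(-1),0)
E
```

```text
0.019791187672652786 0.0 [-0.086  -0.4877  0.2569] [-0.0087  0.0512  0.0292]
n 9 d [ 0.0319 -0.1663 -0.0217] w [ 0.0063  0.0029 -0.0035]
[0.02,0.95,0.01,0.0,0.0,-0.0,0,0.02,0.95,0.01,0.0,0.0,-0.0,0,0.02,0.95,0.01,0.0,0.0,-0.0,0,0.02,0.95,0.01,0.0,0.0,-0.0,0,0.02,0.95,0.01,0.0,0.0,-0.0,0,0.02,0.95,0.01,0.0,0.0,-0.0,0,0.02,0.95,0.01,0.0,0.0,-0.0,0,0.02,0.95,0.01,0.0,0.0,-0.0,0,0.02,0.95,0.01,0.0,0.0,-0.0,0]
```

Request:
{"fn": "drive_tool", "kwargs": {"commands": [0, 0, 0, 0, 0, 0, 0, 0, 0, 0, 0, 0, 0, 0, 0, 0, 0, 0, 0, 0, 0]}}

```text
time_s: 4.95
eef_pos: [0.5534, 0.1783, 0.1046]
ee_rot: [-3.018, -0.257, 0.021]
contact_force: [-0.4, -0.1, -1.0]
width: 0.0007
grip_force: 0.0
```

```bash
python3 - <<'E'
from h import *
s=manip.read_state();o,B=bed(); print(s['width'],s['grip_force'],s['contact_force'],B.T@(s['eef_pos']-o))
E
```

```text
0.0007139097614523439 0.0 [-0.4263 -0.1453 -1.0114] [-0.009   0.0512  0.0287]
```

```bash
python3 - <<'E'
from h import *
a,c=snap('wrist','pics/w2.png'); b,_=snap('side','pics/s2.png')
o=np.hstack([cv2.resize(a[100:400,170:470],(400,400)),cv2.resize(b[220:420,40:240],(400,400),interpolation=2)]); cv2.imwrite('pics/m2.png',o[...,::-1])
E
```

```text
(no output)
```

View pics/m2.png

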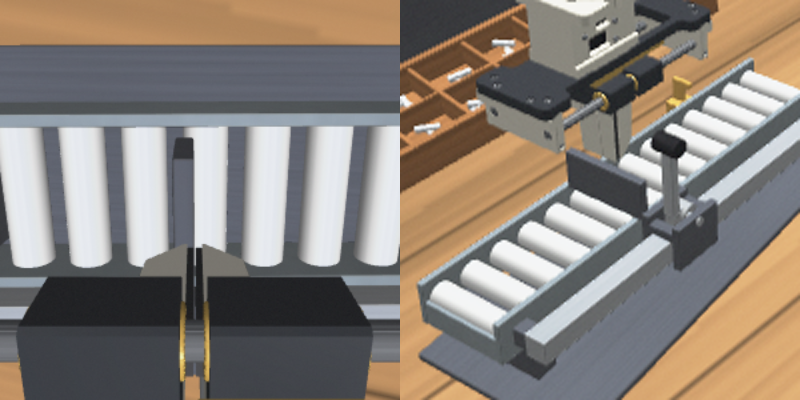

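```bash
python3 - <<'E'
from h import *
c=cams.get_calibration('wrist'); s=manip.read_state()
print(proj(c,s['eef_pos']), s['eef_pos'])
R0=R.from_rotvec(s['ee_rot'])
for zz in (-.02,-.04): print(zz,proj(c,s['eef_pos']+R0.apply([0,0,zz])))
f=lambda u,v:(170+u*.75,100+v*.75)
for q in [(172,157),(194,157),(174,140),(172,240),(194,240)]:
    u,v=f(*q); print(q,onbed(c,u,v,.048))
im=cv2.imread('pics/w2.png').max(2)
for v in (210,230,250,270,280): print(v,list(im[v,285:335]))
for v in np.arange(200,300,6): print(v,list(im[v,308:330:1]))
E
```

```text
[[315.9921 280.7841]] [0.5534 0.1783 0.1046]
-0.02 [[316.0772 296.8102]]
-0.04 [[316.1822 316.5619]]
(172, 157) [0.0333 0.0595 0.048 ]
(194, 157) [0.0333 0.0515 0.048 ]
(174, 140) [0.0396 0.0587 0.048 ]
(172, 240) [0.0004 0.0601 0.048 ]
(194, 240) [0.0004 0.0516 0.048 ]
210 [np.uint8(232), np.uint8(231), np.uint8(230), np.uint8(229), np.uint8(225), np.uint8(216), np.uint8(207), np.uint8(193), np.uint8(178), np.uint8(152), np.uint8(105), np.uint8(109), np.uint8(110), np.uint8(109), np.uint8(110), np.uint8(91), np.uint8(55), np.uint8(56), np.uint8(52), np.uint8(56), np.uint8(54), np.uint8(55), np.uint8(54), np.uint8(57), np.uint8(56), np.uint8(55), np.uint8(55), np.uint8(55), np.uint8(55), np.uint8(56), np.uint8(189), np.uint8(230), np.uint8(233), np.uint8(235), np.uint8(236), np.uint8(238), np.uint8(240), np.uint8(239), np.uint8(238), np.uint8(239), np.uint8(239), np.uint8(239), np.uint8(239), np.uint8(239), np.uint8(237), np.uint8(236), np.uint8(236), np.uint8(234), np.uint8(232), np.uint8(231)]
230 [np.uint8(234), np.uint8(230), np.uint8(230), np.uint8(230), np.uint8(227), np.uint8(
[... 7878 characters left out ...]
150), np.uint8(218), np.uint8(236), np.uint8(234)]
290 [np.uint8(120), np.uint8(121), np.uint8(73), np.uint8(31), np.uint8(32), np.uint8(34), np.uint8(34), np.uint8(103), np.uint8(186), np.uint8(32), np.uint8(32), np.uint8(32), np.uint8(34), np.uint8(69), np.uint8(119), np.uint8(120), np.uint8(120), np.uint8(119), np.uint8(121), np.uint8(120), np.uint8(121), np.uint8(121)]
296 [np.uint8(121), np.uint8(120), np.uint8(53), np.uint8(33), np.uint8(34), np.uint8(33), np.uint8(35), np.uint8(104), np.uint8(187), np.uint8(31), np.uint8(32), np.uint8(30), np.uint8(31), np.uint8(48), np.uint8(121), np.uint8(120), np.uint8(121), np.uint8(120), np.uint8(119), np.uint8(120), np.uint8(120), np.uint8(120)]
```

```bash
python3 - <<'E'
from h import *
c=cams.get_calibration('side'); s=manip.read_state();R0=R.from_rotvec(s['ee_rot'])
print('tcp',proj(c,s['eef_pos']),proj(c,s['eef_pos']+R0.apply([0,0,-.02])))
for p in [(.033,.059,.048),(-.049,.059,.048),(.033,.059,.01),(-.008,.051,.048),(-.008,.051,.028)]: print(p,proj(c,b2w(p)).ravel())
b=cv2.imread('pics/s2.png'); cv2.imwrite('pics/s2c.png',cv2.resize(b[255:345,95:195],(800,720)[:2],interpolation=2)[:600])
E
```

```text
tcp [[145.1189 310.5016]] [[144.3837 300.7747]]
(0.033, 0.059, 0.048) [122.2271 294.8519]
(-0.049, 0.059, 0.048) [159.9603 311.6327]
(0.033, 0.059, 0.01) [123.8211 313.1282]
(-0.008, 0.051, 0.048) [144.147  300.8028]
(-0.008, 0.051, 0.028) [144.7971 310.5408]
```

View pics/s2c.png

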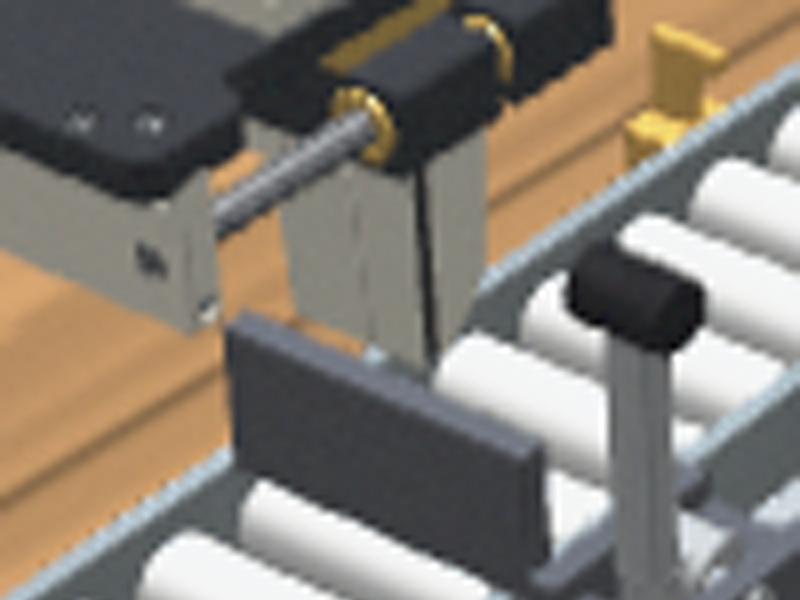

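The closed fingers end about 18 mm short of the reported TCP. In both views the tips sit just above the plate top, at side pixel (145,301), so they closed above the plate. I'll reopen, move 4 mm uphill, go 17 mm deeper and close again.

Request:
{"fn": "drive_tool", "kwargs": {"commands": [0, -0.2, -0.1, 0, 0, 0, 0.45, 0, 0, 0, 0, 0, 0, 0.45, 0, 0, 0, 0, 0, 0, 0.45, 0.0, 0, 0.5, 0, 0, 0, 0.45, 0.0, 0, 0.45, 0, 0, 0, 0.45, 0, 0, 0, 0, 0, 0, 0.0, 0, 0, 0, 0, 0, 0, 0.0, 0, 0, 0, 0, 0, 0, 0, 0, 0, 0, 0, 0, 0, 0]}}

```text
time_s: 5.95
eef_pos: [0.5526, 0.1841, 0.0884]
ee_rot: [-3.017, -0.257, 0.02]
contact_force: [0.2, -0.0, -0.2]
width: 0.0126
grip_force: 0.0
```

```bash
python3 - <<'E'
from h import *
s=manip.read_state();o,B=bed(); print(s['width'],s['grip_force'],s['contact_force'],B.T@(s['eef_pos']-o)); plan(b2w([-.009,-.1155-.004-.001,.012]),bedrot(-1),0,10)
E
```

```text
0.01261356022690925 0.0 [ 0.1762 -0.0068 -0.1589] [-0.0088  0.0551  0.0119]
n 10 d [ 0.0299 -0.1718 -0.0209] w [ 0.0062  0.0034 -0.0036]
[0.0,0.88,0.0,0.0,0.0,-0.0,0,0.0,0.88,0.0,0.0,0.0,-0.0,0,0.0,0.88,0.0,0.0,0.0,-0.0,0,0.0,0.88,0.0,0.0,0.0,-0.0,0,0.0,0.88,0.0,0.0,0.0,-0.0,0,0.0,0.88,0.0,0.0,0.0,-0.0,0,0.0,0.88,0.0,0.0,0.0,-0.0,0,-0.0,0.88,0.0,0.0,0.0,-0.0,0,-0.0,0.88,0.0,0.0,0.0,-0.0,0,-0.0,0.88,-0.0,0.0,0.0,-0.0,0]
```

Request:
{"fn": "drive_tool", "kwargs": {"commands": [0, 0, 0, 0, 0, 0, 0, 0, 0, 0, 0, 0, 0, 0, 0, 0, 0, 0, 0, 0, 0]}}

```text
time_s: 6.25
eef_pos: [0.5526, 0.1842, 0.0884]
ee_rot: [-3.017, -0.258, 0.02]
contact_force: [0.4, -0.4, 0.8]
width: 0.0082
grip_force: 15.0
```

Request:
{"fn": "drive_tool", "kwargs": {"commands": [0, 0.5, 0, 0, 0, 0, 0, 0, 0.8, 0, 0, 0, 0, 0, 0, 0.8, 0, 0, 0, 0, 0, 0, 0.8, 0, 0, 0, 0, 0, 0, 0.8, 0, 0, 0, 0, 0, 0, 0.8, 0, 0, 0, 0, 0, 0, 0.8, 0, 0, 0, 0, 0, 0, 0.8, 0, 0, 0, 0, 0, 0, 0.7, 0, 0, 0, 0, 0, 0, 0.5, 0, 0, 0, 0, 0]}}

```text
time_s: 7.25
eef_pos: [0.5778, 0.0396, 0.0708]
ee_rot: [-3.017, -0.255, 0.019]
contact_force: [6.1, 5.6, -5.5]
width: 0.0081
grip_force: 15.0
```

```bash
python3 - <<'E'
from h import *
s=manip.read_state();o,B=bed(); print(s['width'],s['grip_force'],s['contact_force'],B.T@(s['eef_pos']-o))
im,c=snap('wrist','pics/w3.png'); np.save('w3.npy',c,allow_pickle=True)
cv2.imwrite('pics/w3c.png',cv2.resize(im[100:340,240:560],(800,600),interpolation=2)[...,::-1])
E
```

```text
0.008092646997427108 14.991679787635803 [ 6.1079  5.6055 -5.5355] [-0.009  -0.0927  0.0119]
```

View pics/w3c.png

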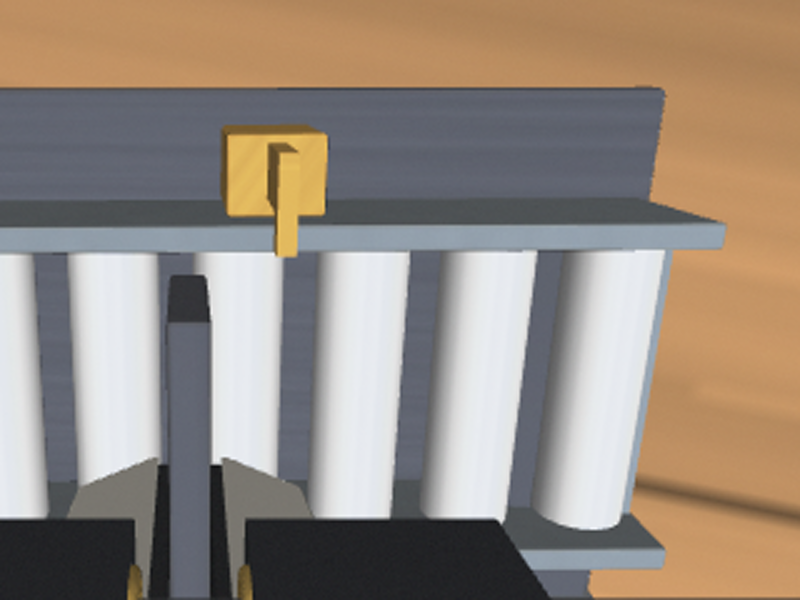

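```bash
python3 - <<'E'
from h import *
c=np.load('w3.npy',allow_pickle=True).item()
f=lambda u,v:(240+u/2.5,100+v/2.5)
for z in (.026,.023):
  for q in [(275,255),(299,255),(287,250),(287,152)]: print(z,q,onbed(c,*f(*q),z))
for q in [(167,321),(210,321),(168,400),(211,400)]: print('plate',onbed(c,*f(*q),.048))
E
```

```text
0.026 (275, 255) [ 0.0398 -0.1095  0.026 ]
0.026 (299, 255) [ 0.0398 -0.1142  0.026 ]
0.026 (287, 250) [ 0.0408 -0.1118  0.026 ]
0.026 (287, 152) [ 0.0597 -0.1112  0.026 ]
0.023 (275, 255) [ 0.0392 -0.1098  0.023 ]
0.023 (299, 255) [ 0.0391 -0.1146  0.023 ]
0.023 (287, 250) [ 0.0402 -0.1122  0.023 ]
0.023 (287, 152) [ 0.0594 -0.1116  0.023 ]
plate [ 0.0327 -0.0885  0.048 ]
plate [ 0.0327 -0.096   0.048 ]
plate [ 0.0178 -0.0885  0.048 ]
plate [ 0.0178 -0.0963  0.048 ]
```

Request:
{"fn": "drive_tool", "kwargs": {"commands": [0, 0.5, 0, 0, 0, 0, 0, 0, 0.4, 0, 0, 0, 0, 0, 0, 0.2, 0, 0, 0, 0, 0, 0, 0, 0, 0, 0, 0, 0, 0, 0, 0, 0, 0, 0, 0]}}

```text
time_s: 7.8
eef_pos: [0.5816, 0.0178, 0.0681]
ee_rot: [-3.019, -0.256, 0.019]
contact_force: [6.0, 1.4, -6.5]
width: 0.0078
grip_force: 15.0
```

```bash
python3 - <<'E'
from h import *
s=manip.read_state();o,B=bed(); print(s['contact_force'],B.T@(s['eef_pos']-o))
im,c=snap('wrist','pics/w4.png'); h=cv2.cvtColor(im,cv2.COLOR_RGB2HSV).astype(int)
print(proj(c,b2w([.04,-.1122,.024])),proj(c,b2w([.0327,-.1122,.048])))
for v in (190,195,198): print(v,''.join('B' if (12<a[0]<30 and a[1]>110) else '.' for a in h[v,270:350]))
for v in (232,240): print(v,[int(x) for x in h[v,290:330,2]])
E
```

```text
[ 6.023   1.4448 -6.474 ] [-0.009  -0.1149  0.012 ]
[[310.4934 200.9428]] [[310.3382 228.3791]]
190 ....................................BBBBBBBB....................................
195 ....................................BBBBBBBB....................................
198 ....................................BBBBBBBB....................................
232 [236, 237, 238, 240, 241, 240, 239, 240, 240, 240, 241, 240, 239, 238, 238, 236, 198, 94, 108, 114, 115, 116, 114, 116, 115, 116, 116, 115, 114, 113, 112, 112, 111, 102, 80, 115, 114, 114, 115, 106]
240 [235, 237, 238, 239, 241, 240, 239, 239, 240, 240, 240, 241, 239, 238, 238, 236, 197, 92, 107, 114, 115, 115, 115, 116, 114, 115, 115, 115, 114, 114, 111, 112, 111, 102, 79, 114, 114, 114, 114, 108]
```

The pinch is good. The face is about 1.5 mm uphill of the pointer, which leaves room for the cam creep. Next I release the plate, go uphill of the knob and push it over.

Request:
{"fn": "drive_tool", "kwargs": {"commands": [0, 0, 0, 0, 0, 0, 0.3, 0, 0, 0, 0, 0, 0, 0.3, 0, 0, -0.9, 0, 0, 0, 0.3, 0, 0, -0.9, 0, 0, 0, 0.3, 0, 0, -0.9, 0, 0, 0, 0.3, 0, 0, -0.95, 0, 0, 0, 0.3, -0.98, -0.47, 0, 0, 0, 0, 0, -0.98, -0.47, 0, 0, 0, 0, 0, -0.98, -0.5, 0, 0, 0, 0, 0, 0, 0, 0, 0, 0, 0, 0]}}

```text
time_s: 8.85
eef_pos: [0.5171, 0.0299, 0.1455]
ee_rot: [-3.017, -0.258, 0.024]
contact_force: [0.7, 0.4, 0.8]
width: 0.0019
grip_force: 0.0
```

```bash
cat > st.py <<'E'
from h import *
s=manip.read_state();o,B=bed(); print(s['time_s'],s['width'],B.T@s['contact_force'],'bed',B.T@(s['eef_pos']-o),s['eef_pos'],s['grip_force'])
E
python3 st.py
```

```text
8.85 0.0019478214029373438 [0.7588 0.3637 0.7132] bed [-0.0704 -0.0828  0.086 ] [0.5171 0.0299 0.1455] 0.0
```

Request:
{"fn": "drive_tool", "kwargs": {"commands": [0, 0, 0.95, 0, 0, 0, 0, 0, 0, 0.9, 0, 0, 0, 0, 0, 0.3, 0, 0, 0, 0, 0, 0, 0.6, 0, 0, 0, 0, 0, 0, 0.6, 0, 0, 0, 0, 0, 0, 0.6, 0, 0, 0, 0, 0, 0, 0.6, 0, 0, 0, 0, 0, 0, 0.6, 0, 0, 0, 0, 0, 0, 0.4, 0, 0, 0, 0, 0, 0, 0.2, 0, 0, 0, 0, 0]}}

```text
time_s: 9.85
eef_pos: [0.5319, -0.0436, 0.0993]
ee_rot: [-3.018, -0.256, 0.021]
contact_force: [-1.6, 0.6, -0.5]
width: 0.0006
grip_force: 0.1
```

```bash
python3 st.py; python3 - <<'E'
from h import *
im,c=snap('wrist','pics/w5.png'); b,cs=snap('side','pics/s5.png')
x=cv2.resize(im[140:440,200:500],(400,400)); y=cv2.resize(b[210:390,80:260],(400,400),interpolation=2)
cv2.imwrite('pics/m5.png',np.hstack([x,y])[...,::-1])
E
```

```text
9.85 0.0005694152828585837 [-1.4697  0.8168 -0.5747] bed [-0.0685 -0.1627  0.0492] [ 0.5319 -0.0436  0.0993] 0.13117186725139618
```

View pics/m5.png

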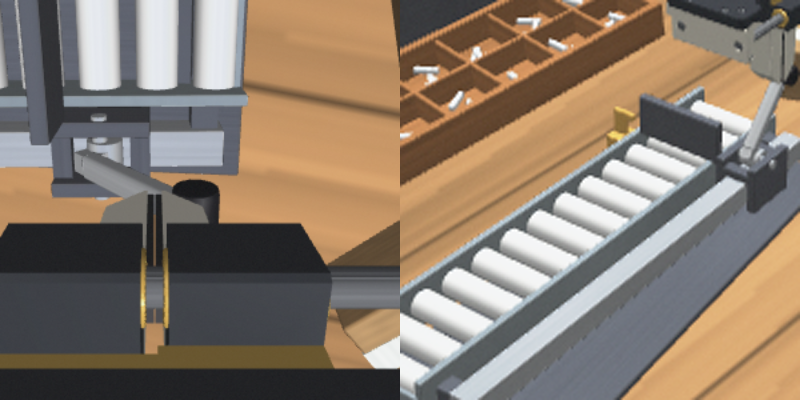

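The lever is over at about 1 rad, with the knob just downhill of the fingers. Next I go over the top of the knob and press it down along its arc.

Request:
{"fn": "drive_tool", "kwargs": {"commands": [0, -0.35, -0.9, 0, 0, 0, 0, 0, 0, -0.9, 0, 0, 0, 0, 0, 0.7, 0, 0, 0, 0, 0, 0, 0.65, 0, 0, 0, 0, 0, 0, 0, 0.7, 0, 0, 0, 0, 0, 0, 0.4, 0, 0, 0, 0]}}

```text
time_s: 10.55
eef_pos: [0.5346, -0.0645, 0.1091]
ee_rot: [-3.017, -0.255, 0.025]
contact_force: [-0.7, 1.6, -0.8]
width: 0.0004
grip_force: 0.0
```

Request:
{"fn": "drive_tool", "kwargs": {"commands": [0, 0.3, 0.35, 0, 0, 0, 0, 0, 0.3, 0.35, 0, 0, 0, 0, 0, 0.3, 0.45, 0, 0, 0, 0, 0, 0.3, 0.5, 0, 0, 0, 0, 0, 0.15, 0.5, 0, 0, 0, 0, 0, 0.15, 0.5, 0, 0, 0, 0]}}

```text
time_s: 11.15
eef_pos: [0.5396, -0.0901, 0.0547]
ee_rot: [-3.021, -0.258, 0.02]
contact_force: [-2.1, -7.9, 1.4]
width: 0.0
grip_force: 3.5
```

```bash
python3 st.py
```

```text
11.15 2.9842625617575245e-05 [-3.4084 -7.221   2.2846] bed [-0.069  -0.2148  0.0105] [ 0.5396 -0.0901  0.0547] 3.517940416932106
```

```bash
python3 - <<'E'
from h import *
im,c=snap('wrist','pics/w6.png'); b,cs=snap('side','pics/s6.png')
x=cv2.resize(im[100:400,200:500],(400,400)); y=cv2.resize(b[210:330,180:300],(400,400),interpolation=2)
cv2.imwrite('pics/m6.png',np.hstack([x,y])[...,::-1])
E
```

```text
(no output)
```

View pics/m6.png

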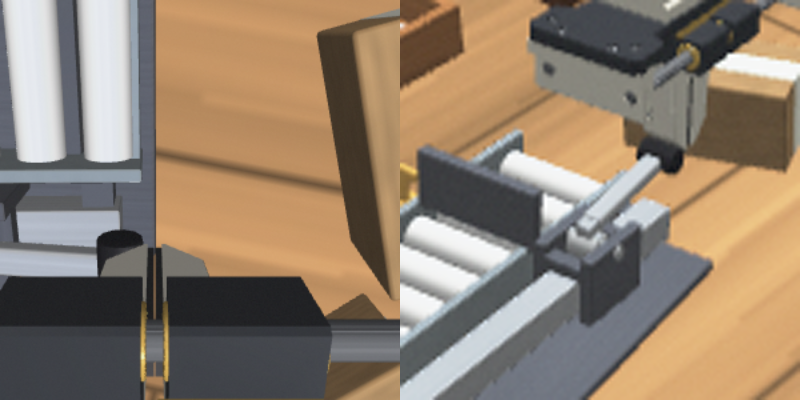

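```bash
cat >> h.py <<'E'
def onbedx(c,u,v,x):
    o,B=bed(); p,d=ray(c,u,v); p=B.T@(p-o); d=B.T@d; return p+d*(x-p[0])/d[0]
E
python3 - <<'E'
from h import *
c=cams.get_calibration('wrist'); f=lambda u,v:(200+u*.75,100+v*.75)
for q in [(97,240),(142,240),(120,232),(120,245)]: print(onbed(c,*f(*q),.03),onbed(c,*f(*q),.035))
for x in (-.056,): print('end face',onbedx(c,*f(120,240),x))
cs=cams.get_calibration('side'); g=lambda u,v:(180+(u-400)*.3,210+v*.3)
# knob near end centre (x=-80) seen at crop (672,155); hinge end
for q in [(660,155),(640,148)]: print('side',onbedx(cs,*g(*q),-.068))
print('hinge',onbedx(cs,*g(588,232),-.068))
E
```

```text
[-0.0591 -0.192   0.03  ] [-0.0568 -0.1926  0.035 ]
[-0.0592 -0.2092  0.03  ] [-0.0569 -0.2093  0.035 ]
[-0.0558 -0.2009  0.03  ] [-0.0536 -0.2012  0.035 ]
[-0.0612 -0.2007  0.03  ] [-0.0589 -0.2011  0.035 ]
end face [-0.056  -0.2013  0.0368]
side [-0.068  -0.2032  0.0307]
side [-0.068  -0.1813  0.0462]
hinge [-0.068  -0.1304  0.0157]
```

Request:
{"fn": "drive_tool", "kwargs": {"commands": [0, 0.1, -0.9, 0, 0, 0, 0, 0, 0, -0.9, 0, 0, 0, 0, 0, -0.65, 0, 0, 0, 0, 0, 0, 0, 0.5, 0, 0, 0, 0, 0, 0, 0.4, 0, 0, 0, 0, 0, 0.05, 0.3, 0, 0, 0, 0, 0, 0.05, 0.3, 0, 0, 0, 0, 0, 0.05, 0.2, 0, 0, 0, 0]}}

```text
time_s: 12.05
eef_pos: [0.5376, -0.0795, 0.0567]
ee_rot: [-3.017, -0.257, 0.023]
contact_force: [1.1, -0.2, 0.4]
width: 0.0005
grip_force: 0.1
```

```bash
python3 st.py
```

```text
12.05 0.0004968000246649333 [ 1.0169 -0.3182  0.4308] bed [-0.0691 -0.2039  0.0112] [ 0.5376 -0.0795  0.0567] 0.06809751786931884
```

Request:
{"fn": "drive_tool", "kwargs": {"commands": [0, 0.05, 0.25, 0, 0, 0, 0, 0, 0, 0.2, 0, 0, 0, 0]}}

```text
time_s: 12.25
eef_pos: [0.538, -0.0798, 0.0484]
ee_rot: [-3.018, -0.257, 0.021]
contact_force: [0.6, -0.1, 1.2]
width: 0.0004
grip_force: 0.1
```

Request:
{"fn": "drive_tool", "kwargs": {"commands": [0, 0, 0.2, 0, 0, 0, 0, 0, 0, 0.15, 0, 0, 0, 0]}}

```text
time_s: 12.45
eef_pos: [0.5388, -0.0797, 0.0451]
ee_rot: [-3.019, -0.258, 0.017]
contact_force: [-10.0, -2.9, 40.3]
width: -0.0001
grip_force: 20.1
```

```bash
python3 st.py; python3 - <<'E'
from h import *
im,c=snap('wrist','pics/w7.png'); cv2.imwrite('pics/m7.png',im[200:400,200:500][...,::-1])
h=cv2.cvtColor(im,cv2.COLOR_RGB2HSV).astype(int)
for v in range(260,312,4): q=np.nonzero(h[v,240:360,2]<45)[0]+240; print(v,(q.min(),q.max(),len(q)) if len(q) else '')
E
```

```text
12.45 -8.136982996411477e-05 [-10.3137   3.6942  40.136 ] bed [-0.0679 -0.2057 -0.0002] [ 0.5388 -0.0797  0.0451] 20.067369863390923
260 
264 
268 
272 (np.int64(302), np.int64(322), 21)
276 (np.int64(296), np.int64(327), 32)
280 (np.int64(295), np.int64(328), 34)
284 (np.int64(295), np.int64(328), 9)
288 (np.int64(311), np.int64(320), 8)
292 (np.int64(311), np.int64(320), 8)
296 (np.int64(311), np.int64(320), 8)
300 (np.int64(311), np.int64(320), 8)
304 (np.int64(311), np.int64(320), 8)
308 (np.int64(240), np.int64(359), 113)
```

Request:
{"fn": "drive_tool", "kwargs": {"commands": [0, 0, -0.3, 0, 0, 0, 0, 0, 0, -0.9, 0, 0, 0, 0, 0, 0, -0.9, 0, 0, 0, 0, -0.2, -0.98, -0.6, 0, 0, 0, 0, -0.2, -0.98, 0, 0, 0, 0, 0, 0, 0, 0, 0, 0, 0, 0]}}

```text
time_s: 13.1
eef_pos: [0.5234, -0.0454, 0.1001]
ee_rot: [-3.016, -0.26, 0.022]
contact_force: [0.6, 0.1, 0.3]
width: 0.0005
grip_force: 0.0
```

```bash
python3 st.py; python3 - <<'E'
from h import *
im,c=snap('wrist','pics/w8.png'); b,cs=snap('side','pics/s8.png')
x=cv2.resize(im[100:400,200:560],(480,400)); y=cv2.resize(b[210:330,180:276],(320,400),interpolation=2)
cv2.imwrite('pics/m8.png',np.hstack([x,y])[...,::-1])
E
```

```text
13.1 0.0005384798671332684 [0.5546 0.0094 0.3238] bed [-0.0772 -0.1629  0.05  ] [ 0.5234 -0.0454  0.1001] 0.0
```

View pics/m8.png

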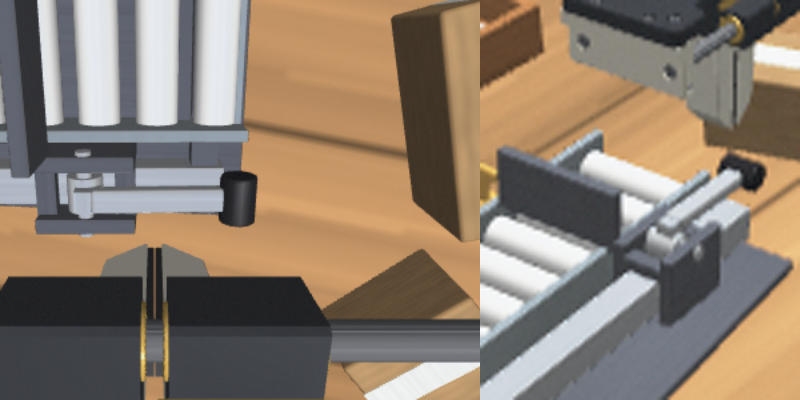

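The lever now lies along the rail with the knob at wrist crop (238,198). I'll check its angle and the face against the pointer numerically.

```bash
python3 - <<'E'
from h import *
c=cams.get_calibration('wrist'); cs=cams.get_calibration('side'); o,B=bed()
im=cv2.imread('pics/w8.png'); b=cv2.imread('pics/s8.png')
def blob(i,x0,x1,y0,y1,t=45):
    m=np.zeros(i.shape[:2],np.uint8); m[y0:y1,x0:x1]=(i.max(2)<t)[y0:y1,x0:x1]
    n,l,s,ce=cv2.connectedComponentsWithStats(m); k=1+np.argmax(s[1:,4]); return s[k],ce[k]
sw,w=blob(im,340,410,215,285); ss,sd=blob(b,240,275,245,285)
print(sw,w,ss,sd)
p1,d1=ray(c,*w);p2,d2=ray(cs,*sd)
A=np.c_[d1,-d2]; t=np.linalg.lstsq(A,p2-p1,rcond=None)[0]; P=p1+d1*t[0];Q=p2+d2*t[1]
print('knob',B.T@(P-o),B.T@(Q-o), 'side on x=-.07',onbedx(cs,*sd,-.07))
# expected projections for a=1.92 and lower
f=-.111
for z in (.022,.03,.037): 
    for dy in (-.1,-.094): print(z,dy,proj(c,b2w([-.068,f+dy,z])).ravel(),proj(cs,b2w([-.068,f+dy,z])).ravel())
# relative: hinge expected
print('hinge proj',proj(c,b2w([-.068,f-.025,.012])).ravel(),'seen',(200+83*.75,100+197*.75))
# plate/ pointer
print(B.T@(manip.read_state()['eef_pos']-o))
E
```

```text
[364 228  29  41 521] [376.6641 244.9136] [259 260   6   7  27] [261.7778 263.4074]
knob [-0.0685 -0.2059  0.0105] [-0.073  -0.2104  0.0129] side on x=-.07 [-0.07   -0.2152  0.0094]
0.022 -0.1 [387.7132 249.8691] [260.0203 258.5894]
0.022 -0.094 [378.3695 249.9028] [258.3507 259.8803]
0.03 -0.1 [390.321  254.2215] [260.1667 255.1331]
0.03 -0.094 [380.652  254.2571] [258.4923 256.4149]
0.037 -0.1 [392.7567 258.2866] [260.2956 252.0908]
0.037 -0.094 [382.7838 258.3241] [258.617  253.3644]
hinge proj [272.4053 245.2198] seen (262.25, 247.75)
[-0.0768 -0.1648  0.0496]
```

```bash
python3 - <<'E'
from h import *
c=cams.get_calibration('wrist'); im=cv2.imread('pics/w8.png'); h=cv2.cvtColor(im,cv2.COLOR_BGR2HSV).astype(int)
print('exp tip',proj(c,b2w([.04,-.1122,.024])).ravel(),'face top x=.03,0',proj(c,b2w([.03,-.1122,.048])).ravel(),proj(c,b2w([0,-.1122,.048])).ravel())
m=((abs(h[...,0]-22)<8)&(h[...,1]>110)&(h[...,2]>90)); m[:, :120]=0; m[:,320:]=0
for v in range(0,60,4):
    q=np.nonzero(m[v])[0]; print(v,(q.min(),q.max(),len(q)) if len(q) else '')
for v in (60,90,120): print(v,[int(x) for x in im[v,180:250].max(1)])
e=cv2.connectedComponentsWithStats(((h[...,1]<30)&(h[...,2]>190)).astype(np.uint8))
for i in range(1,e[0]):
    if e[2][i,4]>1500 and e[2][i,1]<150: print(e[2][i],e[3][i],onbed(c,*e[3][i],-.001))
E
```

```text
exp tip [217.8162  62.9169] face top x=.03,0 [206.8624  77.5211] [212.6138 142.0108]
0 (np.int64(120), np.int64(319), 173)
4 (np.int64(120), np.int64(319), 178)
8 (np.int64(120), np.int64(319), 176)
12 (np.int64(120), np.int64(319), 175)
16 (np.int64(120), np.int64(319), 177)
20 (np.int64(120), np.int64(319), 195)
24 (np.int64(120), np.int64(318), 188)
28 (np.int64(120), np.int64(319), 185)
32 (np.int64(120), np.int64(286), 163)
36 (np.int64(120), np.int64(250), 71)
40 (np.int64(209), np.int64(253), 45)
44 (np.int64(210), np.int64(253), 44)
48 (np.int64(210), np.int64(253), 44)
52 (np.int64(210), np.int64(253), 44)
56 (np.int64(211), np.int64(253), 43)
60 [109, 108, 110, 108, 108, 109, 109, 109, 108, 108, 108, 108, 109, 110, 108, 109, 108, 109, 108, 108, 107, 107, 109, 108, 109, 108, 108, 109, 108, 109, 107, 205, 205, 205, 209, 210, 225, 225, 225, 225, 225, 225, 224, 170, 110, 113, 211, 211, 213, 214, 213, 212, 211, 213, 211, 213, 213, 214, 214, 215, 216, 217, 216, 214, 212, 210, 205, 153, 108, 110]
90 [233, 231, 230, 229, 229, 225, 221, 214, 207, 198, 187, 176, 161, 146, 107, 112, 1
[... 472 characters left out ...]
53, 51, 55, 154, 234, 232, 230, 229, 228, 226, 222, 215, 207, 195, 182, 166, 147, 112, 114, 114, 113, 113, 114, 113]
[  13   77   56  118 3481] [ 40.994  134.5504] [ 0.0026  0.01   -0.001 ]
[  61   77   52  118 3444] [ 87.2988 134.4649] [ 0.0026 -0.0194 -0.001 ]
[ 110   77   47  118 3396] [133.578  134.3324] [ 0.0027 -0.0489 -0.001 ]
[ 159   77   42  118 3341] [179.8518 134.3164] [ 0.0026 -0.0783 -0.001 ]
[ 256   77   32  117 3228] [272.2618 134.189 ] [ 0.0026 -0.1373 -0.001 ]
[ 305   77   28  117 3172] [318.3837 134.127 ] [ 0.0026 -0.1668 -0.001 ]
[ 350   77   31  117 3120] [364.4151 134.1429] [ 0.0026 -0.1963 -0.001 ]
[ 569   89   43  189 6242] [591.3087 181.2169] [-0.0279 -0.3498 -0.001 ]
```

The knob-to-hinge spacing fits clamped, but the face is now about 8 mm uphill of the pointer. My slip on the knob pushed the stop uphill, so I'll unclamp, correct and reclamp. The press also shows the real fingertips are about 28 mm short of the reported TCP. I'll turn the gripper to close across the bed.

Request:
{"fn": "drive_tool", "kwargs": {"commands": [0, 0, 0, 0, 0, -0.96, 0.45, 0, 0, 0, 0, 0, -0.96, 0.45, 0, 0, 0, 0, 0, -0.96, 0.45, 0, 0, 0, 0, 0, -0.96, 0.45, 0, 0, 0, 0, 0, -0.96, 0.45, 0, 0, 0, 0, 0, -0.96, 0.45, 0, 0, 0, 0, 0, -0.96, 0.45, 0, 0, 0, 0, 0, -0.96, 0.45, 0, 0, 0, 0, 0, -0.96, 0.45, 0, 0, 0, 0, 0, -0.96, 0.45]}}

```text
time_s: 14.2
eef_pos: [0.5244, -0.0482, 0.0991]
ee_rot: [-2.104, -2.201, -0.097]
contact_force: [0.1, -0.5, -0.4]
width: 0.0412
grip_force: 0.0
```

Request:
{"fn": "drive_tool", "kwargs": {"commands": [0, 0, 0, 0, 0, -0.9, 0.45, 0, 0, 0, 0, 0, 0, 0.45]}}

```text
time_s: 14.4
eef_pos: [0.5244, -0.0481, 0.0992]
ee_rot: [-1.959, -2.337, -0.106]
contact_force: [-0.7, 1.3, 0.3]
width: 0.0414
grip_force: 0.0
```

```bash
python3 st.py; python3 - <<'E'
from h import *
print(manip.read_state()['joint_pos'])
Rt=bedrot(1,'x'); p=b2w([-.068,-.205,.02]); plan(p,Rt,.45)
E
```

```text
14.4 0.041429949714641284 [-0.4696  1.398   0.1253] bed [-0.0767 -0.1658  0.0494] [ 0.5244 -0.0481  0.0992] 0.0
[-0.3029  0.4723  1.6279  0.1112  1.1009 -0.5315]
n 2 d [ 0.0146 -0.0333 -0.0339] w [-0.005   0.0058  0.0013]
[-0.98,0.22,0.74,-0.02,0.02,0.0,0.45,-0.98,0.22,0.74,-0.02,0.02,0.0,0.45]
```

Request:
{"fn": "drive_tool", "kwargs": {"commands": [-0.98, 0.22, 0.7, 0, 0, 0, 0.45, -0.98, 0.22, 0.7, 0, 0, 0, 0.45, 0, 0, 0.6, 0, 0, 0, 0.45, 0, 0, 0.6, 0, 0, 0, 0.45, 0, 0, 0.5, 0, 0, 0, 0.45]}}

```text
time_s: 14.9
eef_pos: [0.5378, -0.0769, 0.0328]
ee_rot: [-1.961, -2.334, -0.107]
contact_force: [-0.8, 0.3, 0.7]
width: 0.0414
grip_force: 0.0
```

```bash
python3 st.py
```

```text
14.9 0.04139536624082693 [-0.7542  0.5559  0.5908] bed [-0.0684 -0.2042 -0.0128] [ 0.5378 -0.0769  0.0328] 0.0
```

Request:
{"fn": "drive_tool", "kwargs": {"commands": [0, 0, 0, 0, 0, 0, 0.1, 0, 0, 0, 0, 0, 0, 0, 0, 0, 0, 0, 0, 0, 0, 0, 0, 0, 0, 0, 0, 0], "grip_force": 35}}

```text
time_s: 15.3
eef_pos: [0.5378, -0.0775, 0.0344]
ee_rot: [-1.96, -2.336, -0.106]
contact_force: [-4.3, 0.5, 1.1]
width: 0.0237
grip_force: 35.0
```

```bash
python3 st.py
```

```text
15.3 0.023703988923121925 [-4.1813  1.3301  0.9724] bed [-0.0685 -0.2047 -0.0112] [ 0.5378 -0.0775  0.0344] 35.003172755241394
```

Request:
{"fn": "drive_tool", "kwargs": {"commands": [0.07, 0, -0.35, 0, 0, 0, 0, 0.08, 0, -0.35, 0, 0, 0, 0, 0.15, 0, -0.35, 0, 0, 0, 0, 0.15, 0, -0.35, 0, 0, 0, 0, 0.22, 0, -0.31, 0, 0, 0, 0, 0.22, 0, -0.31, 0, 0, 0, 0, 0.4, 0, -0.4, 0, 0, 0, 0, 0.63, 0, -0.43, 0, 0, 0, 0, 0, 0, 0, 0, 0, 0, 0]}}

```text
time_s: 16.2
eef_pos: [0.5325, -0.0459, 0.0967]
ee_rot: [-1.959, -2.338, -0.106]
contact_force: [-8.1, -4.5, -0.6]
width: 0.0229
grip_force: 35.0
```

```bash
python3 st.py
```

```text
16.2 0.022910711767678386 [-8.7397 -3.0674 -0.2521] bed [-0.0683 -0.1654  0.0468] [ 0.5325 -0.0459  0.0967] 34.99997019767761
```

Request:
{"fn": "drive_tool", "kwargs": {"commands": [0, 0, 0, 0, 0, 0, 0.5, 0, 0, 0, 0, 0, 0, 0.5, 0, 0, -0.9, 0, 0, 0, 0.5, 0, 0, -0.9, 0, 0, 0, 0.5, 0.6, 0, -0.6, 0, 0, 0, 0.5, 0.95, 0.6, 0, 0, 0, 0, 0, 0.95, 0.6, 0, 0, 0, 0, 0, 0.95, 0.6, 0, 0, 0, 0, 0, 0.95, 0.6, 0, 0, 0, 0, 0, 0, 0, 0, 0, 0, 0, 0]}}

```text
time_s: 17.2
eef_pos: [0.5675, 0.0458, 0.1534]
ee_rot: [-1.958, -2.34, -0.111]
contact_force: [-0.7, -0.4, -0.1]
width: 0.0103
grip_force: 0.0
```

```bash
python3 st.py; python3 - <<'E'
from h import *
im,c=snap('wrist','pics/w9.png'); h=cv2.cvtColor(im,cv2.COLOR_RGB2HSV).astype(int)
for p in [(.04,-.1122,.024),(.03,-.1047,.048),(0,-.1047,.048),(0,-.1127,.048),(-.068,-.165,.08)]: print(p,proj(c,b2w(p)).ravel())
u=int(proj(c,b2w([.02,-.105,.048]))[0,0]); 
for x in (u,int(proj(c,b2w([.0,-.105,.048]))[0,0])): print(x,[int(q) for q in h[100:330:2,x,2]])
m=((abs(h[...,0]-22)<8)&(h[...,1]>110)&(h[...,2]>90)).astype(np.uint8)
u,v=[int(q) for q in proj(c,b2w([.04,-.1122,.024])).ravel()]
for y in range(v-30,v+24,3): print(y,''.join('#' if q else '.' for q in m[y,max(u-30,0):u+30]))
E
```

```text
17.2 0.010274125577684014 [-0.7998 -0.3238 -0.1082] bed [-0.018  -0.0749  0.093 ] [0.5675 0.0458 0.1534] 0.0
(0.04, -0.1122, 0.024) [387.9594 287.3631]
(0.03, -0.1047, 0.048) [381.3156 292.5236]
(0, -0.1047, 0.048) [339.7906 292.3371]
(0, -0.1127, 0.048) [339.5017 302.2402]
(-0.068, -0.165, 0.08) [241.9073 391.924 ]
367 [116, 116, 181, 216, 231, 239, 241, 243, 242, 243, 243, 241, 238, 234, 227, 203, 141, 115, 117, 116, 115, 116, 149, 193, 220, 233, 240, 242, 243, 242, 243, 241, 240, 234, 228, 191, 116, 116, 116, 114, 115, 137, 181, 213, 229, 239, 242, 243, 242, 243, 242, 239, 234, 219, 119, 118, 118, 118, 114, 138, 176, 207, 227, 237, 242, 243, 242, 243, 242, 238, 231, 132, 121, 120, 120, 114, 144, 179, 210, 228, 238, 242, 243, 242, 243, 156, 51, 53, 53, 51, 53, 53, 53, 51, 55, 79, 120, 121, 121, 117, 243, 240, 180, 109, 36, 34, 36, 36, 34, 36, 35, 37, 36, 35, 35]
339 [119, 122, 184, 217, 232, 239, 241, 243, 242, 242, 243, 240, 238, 234, 227, 200, 127, 117, 117, 117, 117, 116, 152, 194, 222, 234, 240, 242, 243, 242, 243, 241, 239, 234, 227, 188, 115, 116, 115, 116, 116, 141, 182, 214
[... 819 characters left out ...]
.....................#######################.#####
281 ...............................#############################
284 ...............................#############################
287 ...............................############################.
290 ................................############################
293 .............................................###############
296 .............................................###############
299 .............................................###############
302 ............................................################
305 .............................................###############
308 ............................................................
```

Request:
{"fn": "drive_tool", "kwargs": {"commands": [0, 0, 0.95, 0, 0, 0, 0, 0, 0, 0.95, 0, 0, 0, 0, 0, 0, 0.95, 0, 0, 0, 0, 0, 0, 0.95, 0, 0, 0, 0, 0, 0, 0.75, 0, 0, 0, 0, -0.5, 0, 0, 0, 0, 0, 0, -0.3, 0, 0, 0, 0, 0, 0, -0.3, 0, 0, 0, 0, 0, 0, -0.2, 0, 0, 0, 0, 0, 0, 0, 0, 0, 0, 0, 0, 0]}}

```text
time_s: 18.25
eef_pos: [0.569, 0.0265, 0.0597]
ee_rot: [-1.962, -2.336, -0.108]
contact_force: [-0.6, 0.2, -1.1]
width: 0.0004
grip_force: 0.7
```

```bash
python3 st.py
```

```text
18.25 0.0003593604906301715 [-0.5941  0.1408 -1.1132] bed [-0.0199 -0.1052  0.0023] [0.569  0.0265 0.0597] 0.68649647757411
```

```bash
python3 - <<'E'
from h import *
im,c=snap('wrist','pics/w10.png'); h=cv2.cvtColor(im,cv2.COLOR_RGB2HSV).astype(int)
for p in [(.04,-.1127,.024),(.025,-.1127,.048),(.025,-.1047,.048),(.025,-.1127,.01)]: print(p,proj(c,b2w(p)).ravel())
for xx in (.028,.02): 
    u=int(proj(c,b2w([xx,-.11,.048]))[0,0]); print(u,[(y,int(h[y,u,2])) for y in range(220,340,3)])
g=((abs(h[...,0]-22)<8)&(h[...,1]>110)&(h[...,2]>90)).astype(np.uint8)
u,v=[int(q) for q in proj(c,b2w([.04,-.1127,.024])).ravel()]
for y in range(v-40,v+40,4): print(y,u-40,''.join('#' if q else '.' for q in g[y,u-40:u+60]))
E
```

```text
(0.04, -0.1127, 0.024) [429.4621 311.7271]
(0.025, -0.1127, 0.048) [412.6494 338.2814]
(0.025, -0.1047, 0.048) [414.205 322.971]
(0.025, -0.1127, 0.01) [395.0253 298.9981]
419 [(220, 73), (223, 72), (226, 74), (229, 74), (232, 70), (235, 72), (238, 73), (241, 72), (244, 73), (247, 74), (250, 73), (253, 72), (256, 82), (259, 108), (262, 130), (265, 145), (268, 151), (271, 157), (274, 164), (277, 171), (280, 173), (283, 172), (286, 173), (289, 171), (292, 171), (295, 172), (298, 174), (301, 173), (304, 174), (307, 101), (310, 34), (313, 34), (316, 32), (319, 35), (322, 34), (325, 34), (328, 35), (331, 35), (334, 32), (337, 32)]
402 [(220, 240), (223, 241), (226, 241), (229, 241), (232, 240), (235, 237), (238, 231), (241, 195), (244, 91), (247, 81), (250, 69), (253, 106), (256, 135), (259, 171), (262, 201), (265, 223), (268, 235), (271, 241), (274, 242), (277, 240), (280, 241), (283, 238), (286, 231), (289, 73), (292, 72), (295, 73), (298, 108), (301, 130), (304, 157), (307, 43), (310, 33), (313, 31), (316, 34), (319, 34), (322, 33), (325, 33), (328, 33), (331, 36), (334, 35), (337, 34)
[... 1481 characters left out ...]
##########################.##################.
327 389 .................................................#################.########.###.################.###
331 389 ...................................................########.########.########...###############.####
335 389 ......................................................##############################################
339 389 ....................................................................................................
343 389 ....................................................................................................
347 389 ....................................................................................................
```

Request:
{"fn": "drive_tool", "kwargs": {"commands": [0.5, 0, -0.5, 0, 0, 0, 0, 0.5, 0, -0.98, 0, 0, 0, 0, 0.5, 0, -0.98, 0, 0, 0, 0, 0, 0, -0.98, 0, 0, 0, 0, 0, 0, -0.98, 0, 0, 0, 0, 0, 0, 0, 0, 0, 0, 0]}}

```text
time_s: 18.9
eef_pos: [0.568, 0.0469, 0.1545]
ee_rot: [-1.964, -2.342, -0.114]
contact_force: [0.2, 0.3, 0.1]
width: 0.0004
grip_force: 0.0
```

```bash
cat > face.py <<'E'
from h import *
im,c=snap('wrist','pics/wf.png'); V=im.max(2).astype(int)
for xx in (.028,.02,.0):
    best=[]
    pr=lambda y:proj(c,b2w([xx,y,.048])).ravel()
    for y in np.arange(-.13,-.08,.0005): u,v=pr(y); best.append((round(y,4),int(V[int(round(v)),int(round(u))])))
    # top surface ~120, face ~52
    vals=np.array([b[1] for b in best]); ys=np.array([b[0] for b in best])
    top=ys[(vals>95)&(vals<128)]; fc=ys[vals<65]
    print(xx,'top',(top.min(),top.max()) if len(top) else '', 'face',(fc.min(),fc.max()) if len(fc) else '')
h=cv2.cvtColor(im,cv2.COLOR_RGB2HSV).astype(int)
u,v=[int(q) for q in proj(c,b2w([.04,-.1127,.024])).ravel()]; print('tip at',u,v)
for y in range(v-24,v+26,2): print(y,u-24,' '.join('%3d'%q for q in V[y,u-24:u+40:4]),' H',' '.join('%3d'%q for q in h[y,u-24:u+40:4,1]))
E
python3 st.py; python3 face.py
```

```text
18.9 0.0004242252323786504 [0.2193 0.2417 0.1073] bed [-0.0173 -0.0738  0.094 ] [0.568  0.0469 0.1545] 0.0
0.028 top  face (np.float64(-0.13), np.float64(-0.1055))
0.02 top (np.float64(-0.098), np.float64(-0.0905)) face (np.float64(-0.13), np.float64(-0.0985))
0.0 top (np.float64(-0.116), np.float64(-0.0905)) face (np.float64(-0.13), np.float64(-0.0985))
tip at 386 287
263 362 243 243 243 243  75 179 180 118 115 118 118 115 199 198 193 185  H   6   6   5   6  20  38  38 151 149 147 147 149 123 124 123 121
265 362 243 243 243 243  74 179 174 232 231 229 233 230 200 199 191 185  H   6   6   6   5  14  37  34 146 146 147 146 147 124 124 124 123
267 362 243 243 243 243  75 179 172 232 233 229 231 232 200 199 190 184  H   6   6   6   6  20  37  33 146 146 149 147 145 124 122 122 122
269 362 243 243 243 243  75 179 197 235 231 234 227 233 200 197 190 185  H   7   7   7   6  17  38  25 147 147 144 148 144 124 123 123 124
271 362 240 240 240 240  77 178 127 232 234 232 233 228 200 198 188 184  H   6   6   6   6  23  37   4 146 146 145 147 148 124 122 122 123
273 362 231 231 230 231  75 177 1
[... 2046 characters left out ...]
3 123
303 362  51  52  54  54  53 182 121 117 119 113 199 196 188 182 183 186  H  20  20  24  24  19  36  34  37  36  29 123 124 123 122 123 122
305 362  57  56  59  55  57 117 121 115 118 112 200 198 187 182 185 185  H  22  23  22  14  22  33  38  35  37  30 122 122 121 123 124 121
307 362  71  72  72  73  73  72  73  75  76  72 113 111 106 103 105 104  H  29  28  28  28  24  25  28  41  34  28 102 103  99 102  97 101
309 362  37  34  37  34  38  37  33  37  36  36  34  38  36  36  35  37  H  21  15  28  30  34  28  15  41  21  21  23  34  21  28  29  28
311 362  36  35  32  35  33  35  36  34  36  34  34  36  36  35  34  37  H  28  29  24  29  23  36  35  15  21  30  38  21  14  22  23  28
```

```bash
python3 - <<'E'
from h import *
c=cams.get_calibration('wrist'); 
print('now bottom',onbed(c,366,284,.01),onbed(c,366,285,.01),'tiptop',onbed(c,391,285.5,.026),onbed(c,391,290.5,.026))
# w9 pose approx shift
print('w9',onbed(c,367,271,.01)-np.array([0,.0011,0]),onbed(c,367,290,.048)-np.array([0,.0011,0]))
E
```

```text
now bottom [ 0.0243 -0.1149  0.01  ] [ 0.0244 -0.1158  0.01  ] tiptop [ 0.0414 -0.1085  0.026 ] [ 0.0417 -0.1129  0.026 ]
w9 [ 0.0246 -0.1042  0.01  ] [ 0.0192 -0.1026  0.048 ]
```

```bash
python3 - <<'E'
from h import *
plan(b2w([-.004,-.118,.07]),bedrot(-1),.4,11)
E
```

```text
n 11 d [ 0.0212 -0.0382 -0.0272] w [0.0068 0.0056 1.5721]
[-0.2,0.06,0.1,0.0,0.0,0.95,0.4,-0.19,0.09,0.1,0.0,0.0,0.95,0.4,-0.17,0.12,0.1,0.0,0.0,0.95,0.4,-0.16,0.14,0.1,0.0,0.0,0.95,0.4,-0.13,0.16,0.1,0.0,0.0,0.95,0.4,-0.11,0.18,0.1,0.0,0.0,0.95,0.4,-0.08,0.19,0.1,0.0,0.0,0.95,0.4,-0.05,0.2,0.1,0.0,0.0,0.95,0.4,-0.02,0.21,0.1,0.0,0.0,0.95,0.4,0.01,0.21,0.1,0.0,0.0,0.95,0.4]
[0.04,0.21,0.1,0.0,0.0,0.95,0.4]
```

Request:
{"fn": "drive_tool", "kwargs": {"commands": [-0.2, 0.06, 0.1, 0, 0, 0.95, 0.4, -0.19, 0.09, 0.1, 0, 0, 0.95, 0.4, -0.17, 0.12, 0.1, 0, 0, 0.95, 0.4, -0.16, 0.14, 0.1, 0, 0, 0.95, 0.4, -0.13, 0.16, 0.1, 0, 0, 0.95, 0.4, -0.11, 0.18, 0.1, 0, 0, 0.95, 0.4, -0.08, 0.19, 0.1, 0, 0, 0.95, 0.4, -0.05, 0.2, 0.1, 0, 0, 0.95, 0.4, -0.02, 0.21, 0.1, 0, 0, 0.95, 0.4, 0.01, 0.21, 0.1, 0, 0, 0.95, 0.4]}}

```text
time_s: 19.95
eef_pos: [0.5845, 0.0126, 0.125]
ee_rot: [-2.99, -0.474, 0.011]
contact_force: [-0.1, 0.3, -0.3]
width: 0.0368
grip_force: 0.0
```

Request:
{"fn": "drive_tool", "kwargs": {"commands": [0.04, 0.21, 0.1, 0, 0, 0.95, 0.4, 0, 0, 0.1, 0, 0, 0, 0.4]}}

```text
time_s: 20.15
eef_pos: [0.5866, 0.009, 0.1205]
ee_rot: [-3.017, -0.266, 0.022]
contact_force: [0.6, 0.5, 0.5]
width: 0.0367
grip_force: 0.0
```

```bash
python3 st.py; python3 - <<'E'
from h import *
im,c=snap('wrist','pics/wg.png'); V=im.max(2).astype(int)
for p in [(.04,-.1122,.025),(.03,-.1122,.048),(.02,-.1122,.048)]:
    u,v=[int(round(q)) for q in proj(c,b2w(p)).ravel()]; print(p,u,v,u-24,[int(q) for q in V[v,u-24:u+24]])
    if p[0]==.04:
        for d in (-8,-4,4): print(v+d,[int(q) for q in V[v+d,u-24:u+24]])
E
```

```text
20.15 0.03672215402426495 [0.6692 0.4719 0.4014] bed [-0.0056 -0.1181  0.0651] [0.5866 0.009  0.1205] 0.0
(0.04, -0.1122, 0.025) 307 190 283 [119, 137, 150, 165, 175, 184, 189, 197, 200, 204, 209, 207, 205, 205, 206, 207, 207, 204, 200, 199, 227, 227, 227, 228, 226, 224, 167, 147, 128, 90, 90, 92, 91, 90, 90, 90, 90, 89, 91, 85, 95, 117, 135, 146, 160, 171, 180, 187]
182 [164, 165, 165, 165, 164, 164, 165, 165, 164, 164, 165, 163, 164, 163, 163, 163, 164, 163, 163, 162, 226, 226, 227, 227, 227, 227, 170, 162, 162, 163, 164, 163, 165, 165, 165, 164, 164, 165, 164, 165, 165, 165, 164, 165, 163, 163, 164, 163]
186 [172, 171, 170, 171, 170, 171, 168, 169, 170, 171, 170, 169, 170, 170, 169, 168, 169, 169, 169, 168, 227, 227, 227, 227, 227, 227, 168, 171, 171, 172, 170, 171, 172, 171, 171, 171, 171, 172, 172, 172, 172, 172, 172, 172, 172, 173, 172, 171]
194 [145, 173, 190, 210, 219, 226, 231, 235, 236, 238, 240, 240, 239, 239, 239, 240, 240, 239, 237, 237, 235, 232, 232, 230, 227, 218, 205, 187, 163, 112, 113, 114, 113, 112, 113, 113, 114, 113, 114, 109, 120, 147, 169, 185, 205, 216, 223, 228]
(0.03, -0.1122, 0.048) 306 213 282 [118, 125, 159, 181, 202, 216, 224, 229, 234, 236, 238, 239, 240, 239, 239, 239, 240, 240, 239, 237, 237, 235, 233, 232, 230, 228, 219, 207, 188, 164, 85, 99, 115, 114, 115, 115, 116, 115, 115, 114, 114, 112, 110, 99, 189, 207, 218, 225]
(0.02, -0.1122, 0.048) 306 230 282 [112, 106, 146, 174, 192, 212, 221, 227, 232, 236, 237, 239, 241, 240, 239, 239, 240, 240, 239, 237, 237, 235, 232, 232, 230, 228, 219, 208, 189, 165, 81, 101, 115, 115, 115, 116, 115, 116, 116, 115, 112, 111, 110, 109, 194, 210, 219, 226]
```

Request:
{"fn": "drive_tool", "kwargs": {"commands": [0, 0, 0.8, 0, 0, 0, 0.4, 0, 0, 0.8, 0, 0, 0, 0.4, 0, 0, 0.8, 0, 0, 0, 0.4, 0, 0, 0.5, 0, 0, 0, 0.2, 0, 0, 0, 0, 0, 0, 0, 0, 0, 0, 0, 0, 0, 0, 0, 0, 0, 0, 0, 0, 0], "grip_force": 15}}

```text
time_s: 20.9
eef_pos: [0.5861, 0.0152, 0.0646]
ee_rot: [-3.018, -0.27, 0.018]
contact_force: [0.8, -5.1, -4.1]
width: 0.0091
grip_force: 2.7
```

```bash
python3 st.py
```

```text
20.9 0.009132157197658867 [-0.0702 -5.6046 -3.4609] bed [-0.0049 -0.1187  0.0089] [0.5861 0.0152 0.0646] 2.657908871769905
```

Gripped, with the plate centre at about -0.1187. I'll move it 4 mm uphill, to -0.1147.

Request:
{"fn": "drive_tool", "kwargs": {"commands": [0, 0, 0, 0, 0, 0, 0, 0, -0.1, 0, 0, 0, 0, 0, 0, -0.1, 0, 0, 0, 0, 0, 0, -0.05, 0, 0, 0, 0, 0, 0, 0, 0, 0, 0, 0, 0]}}

```text
time_s: 21.4
eef_pos: [0.5853, 0.0199, 0.0651]
ee_rot: [-3.018, -0.269, 0.018]
contact_force: [0.6, -5.2, 1.0]
width: 0.0083
grip_force: 15.0
```

```bash
cat > rel.py <<'E'
from h import *
im,c=snap('wrist','pics/wr.png'); V=im.max(2).astype(int)
o,B=bed();s=manip.read_state()
for p,d in [((.04,-.1117,.025),(-4,-8)),((.03,-.1117,.048),(0,)),((.02,-.1117,.048),(0,))]:
    u,v=proj(c,b2w(p)).ravel(); k=(proj(c,b2w(np.array(p)+[0,.001,0])).ravel()-[u,v])[0]
    for e in d: print(p,round(u,1),'px/mm',round(k,2),int(u)-16,[int(q) for q in V[int(v)+e,int(u)-16:int(u)+20]])
E
python3 st.py; python3 rel.py
```

```text
21.4 0.008259640320298222 [-0.3167 -5.0251  1.6159] bed [-0.0049 -0.1139  0.0088] [0.5853 0.0199 0.0651] 15.00504344701767
(0.04, -0.1117, 0.025) 312.3 px/mm -2.04 296 [172, 171, 172, 171, 172, 172, 172, 172, 170, 171, 170, 171, 215, 228, 228, 228, 228, 228, 228, 228, 193, 174, 173, 173, 171, 173, 171, 171, 172, 172, 172, 171, 173, 172, 174, 173]
(0.04, -0.1117, 0.025) 312.3 px/mm -2.04 296 [172, 171, 172, 171, 173, 171, 171, 171, 171, 171, 170, 171, 215, 227, 228, 228, 228, 228, 228, 228, 193, 172, 173, 173, 173, 173, 174, 173, 173, 173, 172, 173, 172, 173, 174, 175]
(0.03, -0.1117, 0.048) 312.2 px/mm -2.29 296 [242, 241, 240, 240, 240, 241, 241, 241, 240, 238, 238, 155, 99, 111, 115, 116, 116, 116, 115, 116, 115, 115, 114, 114, 114, 114, 114, 112, 101, 77, 114, 115, 114, 114, 115, 108]
(0.02, -0.1117, 0.048) 312.1 px/mm -2.24 296 [241, 241, 240, 240, 240, 240, 241, 241, 240, 239, 238, 152, 100, 115, 115, 117, 116, 116, 118, 117, 116, 117, 118, 115, 114, 112, 114, 110, 104, 98, 116, 118, 116, 116, 115, 110]
```

The face is 2 mm uphill of the pointer. Release, lift, turn, and press the lever down again.

Request:
{"fn": "drive_tool", "kwargs": {"commands": [0, 0, 0, 0, 0, 0, 0.3, 0, 0, 0, 0, 0, 0, 0.3, 0, 0, -0.9, 0, 0, 0, 0.3, 0, 0, -0.98, 0, 0, 0, 0.3, 0, 0, -0.98, 0, 0, 0, 0, 0, 0, -0.8, 0, 0, 0, 0]}}

```text
time_s: 22.05
eef_pos: [0.5862, 0.013, 0.1381]
ee_rot: [-3.016, -0.269, 0.021]
contact_force: [0.9, 0.1, 0.5]
width: 0.0158
grip_force: 0.0
```

```bash
python3 st.py; python3 rel.py; python3 - <<'E'
from h import *
plan(b2w([-.068,-.166,.09]),bedrot(1,'x'),0,11)
E
```

```text
22.05 0.01581639288665198 [0.884  0.0202 0.4862] bed [-0.0052 -0.112   0.0821] [0.5862 0.013  0.1381] 0.0
(0.04, -0.1117, 0.025) 315.2 px/mm -1.45 299 [171, 172, 172, 171, 170, 172, 171, 172, 170, 171, 170, 170, 170, 169, 228, 228, 228, 228, 227, 193, 172, 172, 173, 173, 172, 172, 172, 173, 172, 174, 174, 173, 173, 174, 172, 174]
(0.04, -0.1117, 0.025) 315.2 px/mm -1.45 299 [83, 83, 83, 83, 83, 83, 83, 82, 83, 83, 83, 83, 83, 120, 228, 228, 227, 228, 228, 156, 83, 82, 82, 84, 82, 81, 82, 83, 82, 83, 83, 82, 82, 83, 83, 85]
(0.03, -0.1117, 0.048) 315.3 px/mm -1.58 299 [233, 236, 238, 240, 241, 240, 240, 240, 240, 241, 239, 238, 237, 117, 109, 116, 116, 115, 115, 117, 115, 115, 113, 113, 108, 95, 115, 114, 113, 114, 108, 122, 150, 174, 189, 208]
(0.02, -0.1117, 0.048) 315.3 px/mm -1.55 299 [233, 237, 238, 240, 241, 240, 240, 240, 240, 241, 239, 238, 236, 122, 110, 118, 117, 116, 116, 115, 116, 115, 114, 112, 106, 97, 115, 116, 115, 114, 108, 133, 156, 179, 195, 213]
n 11 d [-0.0538 -0.0641 -0.0012] w [ 0.0056  0.0053 -1.5661]
[-0.29,0.24,-0.02,0.0,0.0,-0.95,0,-0.32,0.2,-0.02,0.0,0.0,-0.95,0,-0.35,0.15,-0.02,0.0,0.0,-0.95,0,-0.37,0.1,-0.02,0.0,0.0,-0.95,0,-0.38,0.05,-0.02,0.0,0.0,-0.95,0,-0.38,-0.01,-0.02,0.0,0.0,-0.95,0,-0.37,-0.06,-0.02,0.0,0.0,-0.95,0,-0.36,-0.11,-0.02,0.0,0.0,-0.95,0,-0.34,-0.16,-0.02,0.0,0.0,-0.95,0,-0.32,-0.21,-0.02,0.0,0.0,-0.95,0]
[-0.28,-0.25,-0.02,0.0,0.0,-0.95,0]
```

Request:
{"fn": "drive_tool", "kwargs": {"commands": [-0.29, 0.24, -0.04, 0, 0, -0.95, 0, -0.32, 0.2, -0.04, 0, 0, -0.95, 0, -0.35, 0.15, -0.04, 0, 0, -0.95, 0, -0.37, 0.1, -0.04, 0, 0, -0.95, 0, -0.38, 0.05, -0.04, 0, 0, -0.95, 0, -0.38, -0.01, -0.04, 0, 0, -0.95, 0, -0.37, -0.06, -0.04, 0, 0, -0.95, 0, -0.36, -0.11, -0.04, 0, 0, -0.95, 0, -0.34, -0.16, -0.04, 0, 0, -0.95, 0, -0.32, -0.21, -0.04, 0, 0, -0.95, 0]}}

```text
time_s: 23.1
eef_pos: [0.5372, -0.0459, 0.1391]
ee_rot: [-2.111, -2.193, -0.097]
contact_force: [0.5, 0.1, -0.3]
width: 0.0001
grip_force: 0.0
```

Request:
{"fn": "drive_tool", "kwargs": {"commands": [-0.28, -0.25, -0.04, 0, 0, -0.95, 0, 0, 0, 0, 0, 0, 0, 0]}}

```text
time_s: 23.3
eef_pos: [0.5322, -0.052, 0.1395]
ee_rot: [-1.959, -2.336, -0.107]
contact_force: [-0.0, 0.9, 0.1]
width: 0.0008
grip_force: 0.0
```

```bash
python3 st.py; python3 - <<'E'
from h import *
b,cs=snap('side','pics/s9.png'); o,B=bed()
for z,y in [(.0785,-.171),(.07,-.18),(.06,-.187)]: print(y,z,proj(cs,b2w([-.068,y,z])).ravel())
m=np.zeros(b.shape[:2],np.uint8); m[200:300,210:290]=(b.max(2)<48)[200:300,210:290]
n,l,s,ce=cv2.connectedComponentsWithStats(m)
for i in range(1,n):
    if s[i,4]>20: print(s[i],ce[i],onbedx(cs,*ce[i],-.07))
E
```

```text
23.3 0.0007708168798144226 [ 0.1193  0.9068 -0.034 ] bed [-0.0696 -0.1662  0.09  ] [ 0.5322 -0.052   0.1395] 0.0
-0.171 0.0785 [249.457  242.0381]
-0.18 0.07 [251.9912 243.9962]
-0.187 0.06 [253.874  247.0171]
[246 206   1  21  21] [246. 216.] [-0.07   -0.1538  0.1417]
[245 240  14   9  65] [251.9692 243.8923] [-0.07   -0.1768  0.0724]
```

Request:
{"fn": "drive_tool", "kwargs": {"commands": [-0.45, 0.05, 0.9, 0, 0, 0, 0, 0, 0, 0.85, 0, 0, 0, 0, -0.3, 0, 0.22, 0, 0, 0, 0, -0.3, 0, 0.22, 0, 0, 0, 0, -0.25, 0, 0.3, 0, 0, 0, 0, -0.22, 0, 0.3, 0, 0, 0, 0, -0.18, 0, 0.35, 0, 0, 0, 0, -0.18, 0, 0.35, 0, 0, 0, 0, -0.1, 0, 0.45, 0, 0, 0, 0, -0.1, 0, 0.45, 0, 0, 0, 0]}}

```text
time_s: 24.35
eef_pos: [0.539, -0.0829, 0.0472]
ee_rot: [-1.961, -2.336, -0.107]
contact_force: [-0.4, -0.5, -0.3]
width: 0.0003
grip_force: 0.1
```

```bash
python3 st.py
```

```text
24.35 0.0003096228700044375 [-0.4978 -0.4084 -0.2791] bed [-0.0683 -0.2085  0.0022] [ 0.539  -0.0829  0.0472] 0.11749899509595707
```

Request:
{"fn": "drive_tool", "kwargs": {"commands": [0, 0, 0.12, 0, 0, 0, 0, 0, 0, 0.1, 0, 0, 0, 0]}}

```text
time_s: 24.55
eef_pos: [0.5395, -0.0829, 0.0453]
ee_rot: [-1.961, -2.338, -0.108]
contact_force: [-6.9, -2.7, 25.7]
width: 0.0
grip_force: 12.9
```

Request:
{"fn": "drive_tool", "kwargs": {"commands": [0, 0, 0.1, 0, 0, 0, 0]}}

```text
time_s: 24.65
eef_pos: [0.5397, -0.0829, 0.0446]
ee_rot: [-1.962, -2.339, -0.108]
contact_force: [-10.0, -2.4, 35.3]
width: 0.0005
grip_force: 17.9
```

Request:
{"fn": "drive_tool", "kwargs": {"commands": [0, 0, -0.5, 0, 0, 0, 0.5, 0, 0, -0.98, 0, 0, 0, 0.9, 0, 0.5, -0.98, 0, 0, 0, 1, 0, 0.98, -0.98, 0, 0, 0, 1, 0, 0.98, -0.98, 0, 0, 0, 1, 0, 0.98, -0.98, 0, 0, 0, 1, 0, 0, -0.98, 0, 0, 0, 1, 0, 0, 0, 0, 0, 0, 1]}}

```text
time_s: 25.45
eef_pos: [0.6112, -0.0846, 0.1701]
ee_rot: [-1.962, -2.34, -0.11]
contact_force: [-0.2, 0.4, -0.1]
width: 0.0597
grip_force: 0.0
```

```bash
python3 st.py; python3 - <<'E'
from h import *
im,c=snap('wrist','pics/wv.png'); V=im.max(2).astype(int)
for p in [(.042,-.1117,.026),(.03,-.1117,.048),(.0,-.1117,.048),(-.068,-.211,.022),(-.068,-.135,.012)]:
    u,v=proj(c,b2w(p)).ravel(); k=(proj(c,b2w(np.array(p)+[0,.001,0])).ravel()-[u,v])
    print(p,u.round(1),v.round(1),'px/mm',k, end=' ')
    ui=int(u); a=max(int(v)-26,0); print(a,[int(q) for q in V[a:int(v)+26,ui]] if 0<=ui<640 else '')
E
```

```text
25.45 0.05966454449264931 [-0.1129  0.3737 -0.1732] bed [ 0.0025 -0.208   0.1259] [ 0.6112 -0.0846  0.1701] 0.0
(0.042, -0.1117, 0.026) 367.3 108.8 px/mm [ 0.0649 -1.4112] 82 [133, 132, 132, 132, 131, 132, 132, 132, 132, 131, 132, 131, 132, 130, 239, 233, 237, 240, 240, 241, 240, 240, 240, 239, 241, 242, 242, 242, 242, 241, 226, 239, 240, 239, 240, 240, 241, 241, 241, 241, 240, 233, 109, 127, 127, 127, 128, 126, 126, 127, 126, 127]
(0.03, -0.1117, 0.048) 354.6 107.5 px/mm [ 0.0539 -1.5331] 81 [107, 95, 93, 93, 92, 95, 122, 183, 212, 225, 236, 241, 243, 245, 246, 245, 106, 131, 132, 133, 132, 132, 132, 133, 132, 131, 131, 115, 73, 176, 236, 227, 213, 160, 103, 82, 83, 82, 81, 83, 83, 84, 82, 84, 111, 132, 174, 192, 233, 239, 242, 244]
(0.0, -0.1117, 0.048) 311.6 107.4 px/mm [-0.0017 -1.5335] 81 [135, 135, 134, 133, 134, 134, 139, 186, 214, 227, 236, 241, 244, 245, 246, 245, 114, 133, 134, 135, 135, 133, 135, 134, 131, 131, 132, 119, 57, 93, 235, 227, 213, 182, 130, 132, 133, 133, 133, 133, 132, 133, 131, 133, 146, 182, 209, 223, 234, 240, 243, 245]
(-0.068, -0.211, 0.022) 232.6 232.3 px/mm [-0.0844 -1.1168] 206 [229, 230, 230, 230, 231, 231, 231, 231, 231, 231, 232, 228, 41, 42, 47, 49, 54, 61, 74, 88, 98, 105, 109, 96, 81, 67, 57, 51, 56, 148, 230, 230, 229, 230, 229, 230, 229, 230, 230, 230, 230, 230, 230, 230, 231, 230, 230, 230, 230, 230, 230, 230]
(-0.068, -0.135, 0.012) 228.6 139.6 px/mm [-0.0931 -1.2762] 113 [145, 225, 225, 226, 226, 226, 225, 225, 166, 140, 166, 182, 203, 214, 215, 171, 231, 227, 224, 226, 224, 223, 224, 223, 226, 226, 203, 202, 218, 228, 228, 228, 229, 228, 229, 228, 229, 229, 229, 229, 230, 230, 230, 230, 230, 230, 230, 230, 230, 230, 230, 230]
```

```bash
python3 - <<'E'
from h import *
c=cams.get_calibration('wrist'); im=cv2.imread('pics/wv.png'); h=cv2.cvtColor(im,cv2.COLOR_BGR2HSV).astype(int); V=h[...,2]
e=cv2.connectedComponentsWithStats(((h[...,1]<30)&(V>190)).astype(np.uint8))
for i in range(1,e[0]):
    if e[2][i,4]>800: print(e[2][i],e[3][i],onbed(c,*e[3][i],-.001))
g=(h[...,1]>110)&(abs(h[...,0]-22)<8)
for y in range(88,128,2): print(y,''.join('#' if q else '.' for q in g[y,345:420]),[int(q) for q in V[y,350:400:5]])
E
```

```text
[   6    0   87  140 6090] [50.0931 66.154 ] [-0.2102 -0.079  -0.001 ]
[ 210    0   31  100 2460] [225.2959  48.8789] [-0.0695 -0.0665 -0.001 ]
[ 265    4   95   30 2796] [311.7657  18.4156] [-0.0016 -0.0456 -0.001 ]
[ 267   48   91   28 2476] [312.3142  61.1773] [-0.0012 -0.0751 -0.001 ]
[ 212  125   27   93 1369] [227.0139 167.2316] [-0.0753 -0.1581 -0.001 ]
[ 270  127   85   24 2024] [312.     138.4466] [-0.0015 -0.134  -0.001 ]
[ 271  163   83   22 1807] [311.9319 173.4626] [-0.0016 -0.1633 -0.001 ]
[ 272  196   81   22 1706] [312.2919 206.1958] [-0.0013 -0.1925 -0.001 ]
88 ..........................................########################.####.### [185, 183, 198, 195, 130, 133, 133, 122, 220, 216]
90 ..........................................################################# [225, 225, 199, 190, 128, 131, 132, 119, 220, 216]
92 ..........................................################################# [241, 240, 200, 189, 129, 133, 131, 119, 219, 217]
94 .........................................################################## [245, 245, 196, 186, 129, 134, 132, 119, 218, 217
[... 1383 characters left out ...]
## [131, 82, 196, 84, 239, 240, 237, 241, 216, 217]
118 ....................#######################################.############### [130, 83, 197, 86, 239, 239, 240, 240, 216, 217]
120 ....................######################################################. [131, 82, 199, 118, 241, 239, 240, 237, 216, 216]
122 ....................#####################################################.# [130, 82, 199, 130, 242, 240, 239, 239, 216, 216]
124 ........................................################################### [131, 83, 200, 118, 113, 113, 113, 174, 216, 217]
126 ........................................#############################.##### [180, 83, 200, 129, 134, 131, 128, 217, 216, 218]
```

The pointer reads true, but clamping crept the stop uphill again, to about 6.8 mm off. This time I'll pinch the knob ends, lift, and carry the lever down on an arc shifted 6 mm downhill. With the bar lying along the bed, that drags the stop into place as it clamps.

Request:
{"fn": "drive_tool", "kwargs": {"commands": [0.15, -0.88, 0.7, 0, 0, 0, 0.45, 0, -0.88, 0.7, 0, 0, 0, 0.45, 0, -0.88, 0.7, 0, 0, 0, 0.45, 0, -0.88, 0.7, 0, 0, 0, 0.45, 0, 0, 0.9, 0, 0, 0, 0.45, 0, 0, 0.9, 0, 0, 0, 0.45, 0, 0, 0.9, 0, 0, 0, 0.45, 0, 0, 0.9, 0, 0, 0, 0.45, 0, 0, 0.4, 0, 0, 0, 0.45]}}

```text
time_s: 26.4
eef_pos: [0.5342, -0.0777, 0.031]
ee_rot: [-1.958, -2.332, -0.104]
contact_force: [-0.1, 0.1, -0.2]
width: 0.0416
grip_force: 0.0
```

```bash
python3 st.py
```

```text
26.4 0.04159300436290706 [-0.115   0.1209 -0.2457] bed [-0.0722 -0.2046 -0.0147] [ 0.5342 -0.0777  0.031 ] 0.0
```

Request:
{"fn": "drive_tool", "kwargs": {"commands": [0, 0.2, 0, 0, 0, 0, 0.2, 0, 0, 0, 0, 0, 0, 0, 0, 0, 0, 0, 0, 0, 0, 0, 0, 0, 0, 0, 0, 0, 0, 0, 0, 0, 0, 0, 0], "grip_force": 45}}

```text
time_s: 26.9
eef_pos: [0.5381, -0.0784, 0.0337]
ee_rot: [-1.958, -2.335, -0.102]
contact_force: [-8.0, -3.9, 0.2]
width: 0.0231
grip_force: 45.0
```

```bash
python3 st.py
```

```text
26.9 0.023121453177952844 [-8.5912 -2.4204  0.5139] bed [-0.0684 -0.2056 -0.0118] [ 0.5381 -0.0784  0.0337] 44.99563157558441
```

Request:
{"fn": "drive_tool", "kwargs": {"commands": [0.07, 0, -0.35, 0, 0, 0, 0, 0.08, 0, -0.35, 0, 0, 0, 0, 0.15, 0, -0.35, 0, 0, 0, 0, 0.15, 0, -0.35, 0, 0, 0, 0, 0.22, 0, -0.31, 0, 0, 0, 0, 0.22, 0, -0.31, 0, 0, 0, 0, 0, 0, 0, 0, 0, 0, 0]}}

```text
time_s: 27.6
eef_pos: [0.5357, -0.065, 0.076]
ee_rot: [-1.957, -2.335, -0.101]
contact_force: [-7.8, -3.2, -3.6]
width: 0.0235
grip_force: 45.0
```

```bash
python3 st.py
```

```text
27.6 0.023497818150671992 [-8.2407 -2.2532 -3.3222] bed [-0.0684 -0.1871  0.0286] [ 0.5357 -0.065   0.076 ] 44.99225556850433
```

Request:
{"fn": "drive_tool", "kwargs": {"commands": [0.27, 0, -0.25, 0, 0, 0, 0, 0.26, 0, -0.25, 0, 0, 0, 0, -0.17, 0, 0, 0, 0, 0, 0, -0.17, 0, 0, 0, 0, 0, 0, 0, 0, 0, 0, 0, 0, 0]}}

```text
time_s: 28.1
eef_pos: [0.5349, -0.0613, 0.0851]
ee_rot: [-1.956, -2.332, -0.103]
contact_force: [-6.4, 1.9, -6.5]
width: 0.0236
grip_force: 45.0
```

```bash
cat >> st.py <<'E'
k=B.T@(s['eef_pos']-o)+[0,.0007,.0338]; r2=.0757**2-(k[2]-.012)**2
print('knob',k[1:],'hinge',k[1]+np.sqrt(max(r2,0)),'face',k[1]+np.sqrt(max(r2,0))+.025)
E
python3 st.py
```

```text
28.1 0.02361504720754714 [-6.0025  2.1904 -6.7926] bed [-0.0686 -0.1822  0.0372] [ 0.5349 -0.0613  0.0851] 44.98801589012146
knob [-0.1815  0.071 ] hinge -0.1340847073503249 face -0.10908470735032491
```

Request:
{"fn": "drive_tool", "kwargs": {"commands": [-0.3, 0, 0.22, 0, 0, 0, 0, -0.3, 0, 0.23, 0, 0, 0, 0, -0.22, 0, 0.31, 0, 0, 0, 0, -0.22, 0, 0.31, 0, 0, 0, 0, -0.15, 0, 0.35, 0, 0, 0, 0, -0.15, 0, 0.35, 0, 0, 0, 0, 0, 0, 0, 0, 0, 0, 0]}}

```text
time_s: 28.8
eef_pos: [0.5391, -0.0845, 0.0477]
ee_rot: [-1.957, -2.333, -0.103]
contact_force: [-9.1, -1.5, 3.2]
width: 0.0233
grip_force: 45.0
```

```bash
python3 st.py
```

```text
28.8 0.023339754931905345 [-9.182   0.4481  3.1944] bed [-0.0685 -0.2101  0.0028] [ 0.5391 -0.0845  0.0477] 45.00534653663635
knob [-0.2094  0.0366] hinge -0.13780791778399065 face -0.11280791778399066
```

Request:
{"fn": "drive_tool", "kwargs": {"commands": [-0.03, 0, 0.35, 0, 0, 0, 0, -0.02, 0, 0.35, 0, 0, 0, 0, -0.02, 0, 0.15, 0, 0, 0, 0, 0, 0, 0, 0, 0, 0, 0]}}

```text
time_s: 29.2
eef_pos: [0.5396, -0.0853, 0.033]
ee_rot: [-1.959, -2.336, -0.102]
contact_force: [-13.7, -5.4, 15.1]
width: 0.0235
grip_force: 45.0
```

```bash
python3 st.py
```

```text
29.2 0.023516038959477598 [-14.3907  -1.1337  15.3327] bed [-0.0682 -0.2127 -0.0116] [ 0.5396 -0.0853  0.033 ] 45.0192528963089
knob [-0.212   0.0222] hinge -0.13703434657370434 face -0.11203434657370434
```

Request:
{"fn": "drive_tool", "kwargs": {"commands": [0, 0, 0.08, 0, 0, 0, 0, 0, 0, 0, 0, 0, 0, 0]}}

```text
time_s: 29.4
eef_pos: [0.5397, -0.0853, 0.0326]
ee_rot: [-1.959, -2.337, -0.103]
contact_force: [-14.8, -6.7, 23.6]
width: 0.0236
grip_force: 45.0
```

Request:
{"fn": "drive_tool", "kwargs": {"commands": [0, 0, -0.08, 0, 0, 0, 0.45, 0, 0, 0, 0, 0, 0, 0.45, 0, 0, -0.9, 0, 0, 0, 0.45, 0, 0, -0.98, 0, 0, 0, 0.6, 0, 0.5, -0.98, 0, 0, 0, 1, 0, 0.98, -0.98, 0, 0, 0, 1, 0, 0.98, -0.98, 0, 0, 0, 1, 0, 0.98, -0.98, 0, 0, 0, 1, 0, 0, -0.98, 0, 0, 0, 1, 0, 0, 0, 0, 0, 0, 1]}}

```text
time_s: 30.4
eef_pos: [0.6147, -0.0876, 0.1682]
ee_rot: [-1.963, -2.341, -0.111]
contact_force: [-0.2, -0.3, 1.2]
width: 0.0903
grip_force: 0.0
```

```bash
cat > chk.py <<'E'
from h import *
im,c=snap('wrist','pics/wv2.png'); V=im.max(2).astype(int)
for p in [(.042,-.1117,.026),(.03,-.1117,.048),(.0,-.1117,.048),(-.068,-.2117,.022)]:
    u,v=proj(c,b2w(p)).ravel(); k=(proj(c,b2w(np.array(p)+[0,.001,0])).ravel()-[u,v])
    ui=int(u); a=max(int(v)-18,0); print(p,u.round(1),v.round(1),'px/mm',k[1].round(2), [(a+j,int(q)) for j,q in enumerate(V[a:int(v)+18,ui])])
E
python3 st.py; python3 chk.py; python3 - <<'E'
from h import *
s=manip.read_state(); y=.438
for sg in (1,-1):
    cy=sg*np.array([-np.sin(y),np.cos(y),0]); z=np.array([0,0,-1.]); Rt=R.from_matrix(np.c_[np.cross(cy,z),cy,z]); print(sg,(R.from_rotvec(s['ee_rot']).inv()*Rt).as_rotvec())
    plan([.5974,-.1924,.10],Rt,1)
E
```

```text
30.4 0.09029312230258245 [-0.266  -0.0865  1.2487] bed [ 0.0055 -0.2117  0.1244] [ 0.6147 -0.0876  0.1682] 0.0
knob [-0.211   0.1582] hinge -0.21100638270501734 face -0.18600638270501735
(0.042, -0.1117, 0.026) 363.7 103.3 px/mm -1.43 [(85, 126), (86, 127), (87, 128), (88, 126), (89, 126), (90, 124), (91, 159), (92, 177), (93, 211), (94, 214), (95, 218), (96, 221), (97, 223), (98, 222), (99, 223), (100, 229), (101, 238), (102, 238), (103, 238), (104, 238), (105, 238), (106, 220), (107, 231), (108, 233), (109, 234), (110, 234), (111, 235), (112, 236), (113, 237), (114, 238), (115, 238), (116, 237), (117, 234), (118, 230), (119, 150), (120, 123)]
(0.03, -0.1117, 0.048) 350.6 101.5 px/mm -1.56 [(83, 182), (84, 207), (85, 223), (86, 233), (87, 238), (88, 241), (89, 243), (90, 244), (91, 245), (92, 245), (93, 245), (94, 245), (95, 245), (96, 245), (97, 245), (98, 245), (99, 244), (100, 244), (101, 244), (102, 241), (103, 199), (104, 113), (105, 127), (106, 127), (107, 126), (108, 126), (109, 128), (110, 127), (111, 126), (112, 125), (113, 124), (114, 121), (115, 108), (116, 71), (117, 79)
[... 1200 characters left out ...]
04,-0.94,1,-0.23,-0.36,0.23,0.05,-0.04,-0.94,1,-0.17,-0.38,0.23,0.05,-0.04,-0.94,1,-0.12,-0.4,0.24,0.05,-0.04,-0.94,1,-0.06,-0.41,0.24,0.05,-0.04,-0.94,1,0.0,-0.41,0.25,0.05,-0.04,-0.94,1]
[0.06,-0.41,0.25,0.05,-0.04,-0.94,1,0.12,-0.39,0.25,0.05,-0.04,-0.94,1,0.18,-0.37,0.25,0.05,-0.04,-0.94,1]
-1 [-0.0746 -0.0953  1.3062]
n 9 d [-0.0161 -0.1051 -0.0663] w [-0.0746 -0.0953  1.3062]
[-0.6,-0.19,0.3,-0.06,-0.07,0.97,1,-0.62,-0.1,0.31,-0.06,-0.07,0.97,1,-0.62,-0.02,0.31,-0.06,-0.07,0.97,1,-0.61,0.07,0.32,-0.06,-0.07,0.97,1,-0.59,0.16,0.33,-0.06,-0.07,0.97,1,-0.56,0.24,0.34,-0.06,-0.07,0.97,1,-0.52,0.31,0.34,-0.06,-0.07,0.97,1,-0.46,0.38,0.35,-0.06,-0.07,0.97,1,-0.4,0.44,0.36,-0.06,-0.07,0.97,1]
```

Face is about 1 mm downhill of the pointer and the lever is down, so step 1 is done. Next is the long carton.

Request:
{"fn": "drive_tool", "kwargs": {"commands": [-0.6, -0.19, 0.3, -0.06, -0.07, 0.97, 1, -0.62, -0.1, 0.31, -0.06, -0.07, 0.97, 1, -0.62, -0.02, 0.31, -0.06, -0.07, 0.97, 1, -0.61, 0.07, 0.32, -0.06, -0.07, 0.97, 1, -0.59, 0.16, 0.33, -0.06, -0.07, 0.97, 1, -0.56, 0.24, 0.34, -0.06, -0.07, 0.97, 1, -0.52, 0.31, 0.34, -0.06, -0.07, 0.97, 1, -0.46, 0.38, 0.35, -0.06, -0.07, 0.97, 1, -0.4, 0.44, 0.36, -0.06, -0.07, 0.97, 1, 0, 0, 0, 0, 0, 0, 1], "grip_force": 20}}

```text
time_s: 31.45
eef_pos: [0.5947, -0.1925, 0.0969]
ee_rot: [-3.068, -0.673, 0.002]
contact_force: [-0.0, 0.8, 0.4]
width: 0.0916
grip_force: 0.0
```

```bash
python3 - <<'E'
from h import *
y=.438;cy=-np.array([-np.sin(y),np.cos(y),0]); z=np.array([0,0,-1.]); Rt=R.from_matrix(np.c_[np.cross(cy,z),cy,z])
plan([.5974,-.1924,.004],Rt,1)
im,c=snap('wrist','pics/wc.png'); h=cv2.cvtColor(im,cv2.COLOR_RGB2HSV).astype(int)
m=((h[...,1]<40)&(h[...,2]>170)).astype(np.uint8); e=cv2.connectedComponentsWithStats(m)
for i in range(1,e[0]):
    if e[2][i,4]>700: print(e[2][i],e[3][i],onz(c,*e[3][i],.06))
print(proj(c,[.5974,-.1924,.06]), manip.read_state()['eef_pos'])
E
```

```text
n 5 d [ 0.0027  0.0001 -0.0929] w [-0.0006  0.0011 -0.0063]
[0.03,0.01,0.93,-0.0,0.0,-0.01,1,0.03,0.01,0.93,-0.0,0.0,-0.01,1,0.03,0.01,0.93,-0.0,0.0,-0.01,1,0.03,0.01,0.93,-0.0,0.0,-0.01,1,0.02,0.01,0.93,-0.0,0.0,-0.01,1]
[   0   53  160   51 1302] [79.2588 78.3587] [ 0.6381 -0.0223  0.06  ]
[  19   69   39  123 4207] [ 37.1987 131.0708] [ 0.5986 -0.006   0.06  ]
[  69   84   41  118 3863] [ 88.3352 143.2669] [ 0.6045 -0.0356  0.06  ]
[ 117   98   43  114 3574] [136.8671 154.9611] [ 0.6101 -0.0643  0.06  ]
[ 305  171   29  156 4257] [319.2528 246.4971] [ 0.6032 -0.1912  0.06  ]
[  0 191 146  36 950] [ 72.1021 208.5189] [ 0.5599 -0.0358  0.06  ]
[ 74 231  58  26 898] [101.431  244.0033] [ 0.5441 -0.0589  0.06  ]
[   3  242  124   35 1947] [ 64.1335 258.8829] [ 0.5231 -0.0388  0.06  ]
[ 216  382   91   34 1334] [269.3268 402.3628] [ 0.4705 -0.2101  0.06  ]
[[317.2856 254.5906]] [ 0.5953 -0.1919  0.0977]
```

Request:
{"fn": "drive_tool", "kwargs": {"commands": [0.05, 0, 0.93, 0, 0, 0, 1, 0.05, 0, 0.93, 0, 0, 0, 1, 0.05, 0, 0.93, 0, 0, 0, 1, 0.05, 0, 0.93, 0, 0, 0, 1, 0, 0, 0.93, 0, 0, 0, 1, 0, 0, 0, 0, 0, 0, 0.5, 0, 0, 0, 0, 0, 0, 0.5, 0, 0, 0, 0, 0, 0, 0.5, 0, 0, 0, 0, 0, 0, 0.5, 0, 0, 0, 0, 0, 0, 0.5]}}

```text
time_s: 32.5
eef_pos: [0.6012, -0.1913, 0.0075]
ee_rot: [3.064, 0.676, 0.007]
contact_force: [0.5, -1.2, 3.6]
width: 0.0581
grip_force: 20.0
```

```bash
python3 st.py
```

```text
32.5 0.058148310689084985 [ 0.2834 -0.8368  3.724 ] bed [-0.0258 -0.33   -0.0232] [ 0.6012 -0.1913  0.0075] 19.999860227108
knob [-0.3293  0.0106] hinge -0.2536270722074636 face -0.22862707220746362
```

Long carton gripped at 58 mm. Lift and carry it over the stop to just uphill of it.

Request:
{"fn": "drive_tool", "kwargs": {"commands": [0, 0, -0.5, 0, 0, 0, 0.5, 0, 0, -0.9, 0, 0, 0, 0.5, 0, 0, -0.98, 0, 0, 0, 0.5, 0, 0, -0.98, 0, 0, 0, 0.5, 0, 0, -0.98, 0, 0, 0, 0.5, 0, 0, -0.98, 0, 0, 0, 0.5, 0, 0, -0.98, 0, 0, 0, 0.5, 0, 0, -0.98, 0, 0, 0, 0.5]}}

```text
time_s: 33.3
eef_pos: [0.5992, -0.19, 0.1526]
ee_rot: [3.067, 0.677, 0.001]
contact_force: [0.8, -0.7, -5.0]
width: 0.0579
grip_force: 20.0
```

```bash
python3 st.py; python3 - <<'E'
from h import *
plan(b2w([0,-.043,.075]),bedrot(1,'x'),.5,17)
E
```

```text
33.3 0.05786278566989697 [ 0.7085 -1.3766 -4.8582] bed [-0.0275 -0.3111  0.1207] [ 0.5992 -0.19    0.1526] 19.98689979314804
knob [-0.3104  0.1545] hinge -0.3103811543170003 face -0.2853811543170003
n 17 d [-0.0198  0.2723 -0.0133] w [ 0.0798  0.1022 -1.3084]
[0.28,-0.75,0.04,0.03,0.04,-0.51,0.5,0.34,-0.73,0.04,0.03,0.04,-0.51,0.5,0.4,-0.7,0.05,0.03,0.04,-0.51,0.5,0.45,-0.67,0.06,0.03,0.04,-0.51,0.5,0.5,-0.63,0.06,0.03,0.04,-0.51,0.5,0.54,-0.59,0.07,0.03,0.04,-0.51,0.5,0.59,-0.54,0.07,0.03,0.04,-0.51,0.5,0.63,-0.5,0.08,0.03,0.04,-0.51,0.5,0.66,-0.45,0.09,0.03,0.04,-0.51,0.5,0.69,-0.39,0.09,0.03,0.04,-0.51,0.5]
[0.72,-0.34,0.1,0.03,0.04,-0.51,0.5,0.75,-0.28,0.1,0.03,0.04,-0.51,0.5,0.76,-0.22,0.11,0.03,0.04,-0.51,0.5,0.78,-0.16,0.11,0.03,0.04,-0.51,0.5,0.79,-0.1,0.12,0.03,0.04,-0.51,0.5,0.79,-0.04,0.13,0.03,0.04,-0.51,0.5,0.79,0.02,0.13,0.03,0.04,-0.51,0.5]
```

Request:
{"fn": "drive_tool", "kwargs": {"commands": [0.28, -0.75, 0.04, 0.03, 0.04, -0.51, 0.5, 0.34, -0.73, 0.04, 0.03, 0.04, -0.51, 0.5, 0.4, -0.7, 0.05, 0.03, 0.04, -0.51, 0.5, 0.45, -0.67, 0.06, 0.03, 0.04, -0.51, 0.5, 0.5, -0.63, 0.06, 0.03, 0.04, -0.51, 0.5, 0.54, -0.59, 0.07, 0.03, 0.04, -0.51, 0.5, 0.59, -0.54, 0.07, 0.03, 0.04, -0.51, 0.5, 0.63, -0.5, 0.08, 0.03, 0.04, -0.51, 0.5, 0.66, -0.45, 0.09, 0.03, 0.04, -0.51, 0.5, 0.69, -0.39, 0.09, 0.03, 0.04, -0.51, 0.5]}}

```text
time_s: 34.3
eef_pos: [0.5878, -0.0293, 0.1436]
ee_rot: [-2.545, -1.746, -0.074]
contact_force: [0.3, -0.4, -5.0]
width: 0.0578
grip_force: 20.0
```

Request:
{"fn": "drive_tool", "kwargs": {"commands": [0.72, -0.34, 0.1, 0.03, 0.04, -0.51, 0.5, 0.75, -0.28, 0.1, 0.03, 0.04, -0.51, 0.5, 0.76, -0.22, 0.11, 0.03, 0.04, -0.51, 0.5, 0.78, -0.16, 0.11, 0.03, 0.04, -0.51, 0.5, 0.79, -0.1, 0.12, 0.03, 0.04, -0.51, 0.5, 0.79, -0.04, 0.13, 0.03, 0.04, -0.51, 0.5, 0.79, 0.02, 0.13, 0.03, 0.04, -0.51, 0.5, 0, 0, 0, 0, 0, 0, 0.5]}}

```text
time_s: 35.1
eef_pos: [0.5806, 0.0836, 0.1377]
ee_rot: [-1.967, -2.331, -0.118]
contact_force: [0.6, -0.7, -4.4]
width: 0.0579
grip_force: 20.0
```

```bash
python3 st.py; python3 - <<'E'
from h import *
plan(b2w([.001,-.043,.016]),bedrot(1,'x'),.5)
# where is carton along tool x? tape uphill end in wrist view
im,c=snap('wrist','pics/wd.png'); h=cv2.cvtColor(im,cv2.COLOR_RGB2HSV).astype(int); s=manip.read_state(); R0=R.from_rotvec(s['ee_rot'])
m=((h[...,1]<40)&(h[...,2]>170)).astype(np.uint8); e=cv2.connectedComponentsWithStats(m)
for i in range(1,e[0]):
    if e[2][i,4]>300 and 250<e[3][i][0]<390: print(e[2][i],e[3][i])
for x in (.051,.055,.059): print(x,proj(c,s['eef_pos']+R0.apply([x,0,.0075-.06])))
print([int(q) for q in h[200:330:3,320,2]])
E
```

```text
35.1 0.05792894484363594 [ 0.4407 -1.3475 -4.2643] bed [ 0.0014 -0.0421  0.0733] [0.5806 0.0836 0.1377] 19.986124634742737
knob [-0.0414  0.1071] hinge -0.04135903294107516 face -0.016359032941075158
n 3 d [-0.0014  0.0058 -0.057 ] w [ 0.0021  0.0019 -0.0047]
[-0.01,-0.01,0.96,0.0,0.0,-0.01,0.5,-0.01,-0.01,0.96,0.0,0.0,-0.01,0.5,-0.02,-0.01,0.96,0.0,0.0,-0.01,0.5]
[ 243    0   17  201 1338] [251.0882  97.2728]
[ 366    0   15  195 1306] [372.5781  94.3484]
[ 255    8  113   35 3845] [311.7212  25.0606]
[ 258   60  108   32 3337] [311.3632  75.0222]
[ 260  107  104   30 2973] [311.996  121.1144]
[ 263  151  100   27 2628] [312.7549 164.1815]
[ 292  215   47  124 5490] [315.294 275.227]
[ 296  372   40   34 1335] [315.6659 388.2667]
0.051 [[315.4536 219.9428]]
0.055 [[315.4913 209.8615]]
0.059 [[315.5297 199.5949]]
[117, 117, 118, 118, 115, 225, 240, 239, 239, 241, 242, 243, 239, 242, 241, 241, 242, 243, 241, 237, 238, 244, 243, 241, 240, 238, 240, 242, 239, 238, 238, 242, 243, 240, 239, 241, 242, 241, 240, 240, 239, 240, 240, 239]
```

Request:
{"fn": "drive_tool", "kwargs": {"commands": [0, 0, 0.9, 0, 0, 0, 0.5, 0, 0, 0.9, 0, 0, 0, 0.5, 0, 0, 0.7, 0, 0, 0, 0.5, 0, 0, 0.3, 0, 0, 0, 0.5, 0, 0, 0.15, 0, 0, 0, 0.5, 0, 0, 0.1, 0, 0, 0, 0.5]}}

```text
time_s: 35.75
eef_pos: [0.581, 0.0885, 0.0777]
ee_rot: [-1.974, -2.329, -0.12]
contact_force: [0.6, -0.4, -4.9]
width: 0.0576
grip_force: 20.0
```

```bash
python3 st.py
```

```text
35.75 0.05756772332241472 [ 0.4889 -1.0749 -4.7845] bed [ 0.0026 -0.0445  0.0131] [0.581  0.0885 0.0777] 19.986725449562073
knob [-0.0438  0.0469] hinge 0.0233493304581276 face 0.0483493304581276
```

Lower the rest slowly until the weight is taken.

Request:
{"fn": "drive_tool", "kwargs": {"commands": [-0.0, -0.05, 0.15, 0, 0, 0, 0.5, 0, -0.05, 0.15, 0, 0, 0, 0.5, 0, 0, 0.1, 0, 0, 0, 0.5]}}

```text
time_s: 36.05
eef_pos: [0.5791, 0.0892, 0.0718]
ee_rot: [-1.973, -2.331, -0.121]
contact_force: [-7.3, -3.9, 23.6]
width: 0.058
grip_force: 20.0
```

```bash
python3 st.py
```

```text
36.05 0.05800882351211768 [-7.8759  0.3162 23.7392] bed [ 0.0009 -0.0443  0.0072] [0.5791 0.0892 0.0718] 20.03173828125
knob [-0.0436  0.041 ] hinge 0.026351731457870058 face 0.05135173145787006
```

Request:
{"fn": "drive_tool", "kwargs": {"commands": [0, 0, -0.1, 0, 0, 0, 0.6, 0, 0, 0, 0, 0, 0, 0.85, 0, 0, 0, 0, 0, 0, 0.9, 0, 0, 0, 0, 0, 0, 0.9, 0, 0, -0.5, 0, 0, 0, 0.9, 0, 0, -0.98, 0, 0, 0, 0.9, 0, 0, -0.98, 0, 0, 0, 0.9, 0, 0, -0.98, 0, 0, 0, 0.9, 0, 0, -0.98, 0, 0, 0, 0.9, 0, 0, -0.98, 0, 0, 0, 1]}}

```text
time_s: 37.05
eef_pos: [0.5804, 0.0766, 0.1803]
ee_rot: [-1.973, -2.33, -0.12]
contact_force: [-0.7, -0.1, -1.3]
width: 0.0871
grip_force: 0.0
```

```bash
python3 st.py; python3 - <<'E'
from h import *
im,c=snap('wrist','pics/we.png'); h=cv2.cvtColor(im,cv2.COLOR_RGB2HSV).astype(int)
m=((h[...,1]<40)&(h[...,2]>170)).astype(np.uint8); e=cv2.connectedComponentsWithStats(m)
for i in range(1,e[0]):
    if e[2][i,4]>900 and 200<e[3][i][0]<430:
        p=np.argwhere(e[1]==i)[:,::-1]; r0=p[p[:,1]<p[:,1].min()+3].mean(0)
        print(e[2][i],e[3][i],'uphill end z60',onbed(c,*r0,.06))
print('carton uphill end expected when seated',-.1125+.11)
y=-.674
for sg in (1,-1):
    cy=sg*np.array([-np.sin(y),np.cos(y),0]); z=np.array([0,0,-1.]); Rt=R.from_matrix(np.c_[np.cross(cy,z),cy,z])
    print(sg); plan([.4611,-.2036,.13],Rt,1)
E
```

```text
37.05 0.0870827878762101 [-0.668  -0.114  -1.3333] bed [ 0.     -0.0437  0.1163] [0.5804 0.0766 0.1803] 0.0
knob [-0.043   0.1501] hinge -0.04304578051488189 face -0.01804578051488189
[ 207    0   47  298 6997] [230.9218 142.0077] uphill end z60 [-0.0545  0.111   0.06  ]
[ 253    0   22  302 1893] [263.7876 143.0354] uphill end z60 [-0.0329  0.1109  0.06  ]
[ 355    0   17  339 2013] [362.8326 158.3686] uphill end z60 [0.0327 0.1106 0.06  ]
[ 265   23   96   30 2838] [312.6984  37.4183] uphill end z60 [-0.0001  0.0989  0.06  ]
[ 267   66   93   29 2519] [313.1076  79.8714] uphill end z60 [0.0025 0.0753 0.06  ]
[ 269  107   90   26 2297] [313.3931 119.4719] uphill end z60 [0.0006 0.0516 0.06  ]
[ 271  145   86   24 2045] [313.7423 156.532 ] uphill end z60 [0.0011 0.028  0.06  ]
[ 279  192   73  147 3981] [316.0975 269.7295] uphill end z60 [ 0.0013 -0.0034  0.06  ]
carton uphill end expected when seated -0.0025000000000000022
1
n 15 d [-0.121  -0.2799 -0.0537] w [ 0.0514 -0.1068 -0.7303]
[-0.87,-0.55,0.07,0.02,-0.05,-0.32,1,-0.84,-0.59,0.08,0.02,-0.05,-0.32,1,-0.81,-0.63,0.09,0.02,-0.0
[... 402 characters left out ...]
2,1,-0.32,-0.97,0.17,0.02,-0.05,-0.32,1]
-1
n 17 d [-0.121  -0.2799 -0.0537] w [-0.1347 -0.0648  2.4071]
[-0.77,-0.49,0.07,-0.05,-0.03,0.94,1,-0.83,-0.38,0.07,-0.05,-0.03,0.94,1,-0.87,-0.26,0.07,-0.05,-0.03,0.94,1,-0.9,-0.13,0.07,-0.05,-0.03,0.94,1,-0.91,-0.0,0.07,-0.05,-0.03,0.94,1,-0.9,0.12,0.07,-0.05,-0.03,0.94,1,-0.87,0.25,0.08,-0.05,-0.03,0.94,1,-0.83,0.37,0.09,-0.05,-0.03,0.94,1,-0.77,0.48,0.09,-0.05,-0.03,0.94,1,-0.69,0.58,0.1,-0.05,-0.03,0.94,1]
[-0.6,0.68,0.11,-0.05,-0.03,0.94,1,-0.5,0.75,0.11,-0.05,-0.03,0.94,1,-0.39,0.81,0.12,-0.05,-0.03,0.94,1,-0.27,0.86,0.13,-0.05,-0.03,0.94,1,-0.14,0.89,0.14,-0.05,-0.03,0.94,1,-0.02,0.9,0.14,-0.05,-0.03,0.94,1,0.11,0.89,0.15,-0.05,-0.03,0.94,1]
```

The long carton rolled down and seated: its uphill end is at -0.003 and it sits on the centre line. Now the short carton.

Request:
{"fn": "drive_tool", "kwargs": {"commands": [-0.87, -0.55, 0.07, 0.02, -0.05, -0.32, 1, -0.84, -0.59, 0.08, 0.02, -0.05, -0.32, 1, -0.81, -0.63, 0.09, 0.02, -0.05, -0.32, 1, -0.78, -0.67, 0.1, 0.02, -0.05, -0.32, 1, -0.74, -0.71, 0.11, 0.02, -0.05, -0.32, 1, -0.71, -0.74, 0.11, 0.02, -0.05, -0.32, 1, -0.67, -0.78, 0.12, 0.02, -0.05, -0.32, 1, -0.63, -0.81, 0.13, 0.02, -0.05, -0.32, 1, -0.59, -0.84, 0.14, 0.02, -0.05, -0.32, 1, -0.55, -0.86, 0.14, 0.02, -0.05, -0.32, 1]}}

```text
time_s: 38.1
eef_pos: [0.4989, -0.1105, 0.1433]
ee_rot: [-1.385, -2.788, -0.04]
contact_force: [-0.0, -0.2, -1.0]
width: 0.0917
grip_force: 0.0
```

Request:
{"fn": "drive_tool", "kwargs": {"commands": [-0.5, -0.89, 0.15, 0.02, -0.05, -0.32, 1, -0.46, -0.91, 0.16, 0.02, -0.05, -0.32, 1, -0.41, -0.93, 0.16, 0.02, -0.05, -0.32, 1, -0.36, -0.95, 0.17, 0.02, -0.05, -0.32, 1, -0.32, -0.97, 0.17, 0.02, -0.05, -0.32, 1, 0, 0, 0, 0, 0, 0, 1]}}

```text
time_s: 38.7
eef_pos: [0.4573, -0.2042, 0.1253]
ee_rot: [1.056, 2.958, -0.002]
contact_force: [-0.1, -0.1, 0.2]
width: 0.0917
grip_force: 0.0
```

```bash
python3 - <<'E'
from h import *
y=-.674;cy=np.array([-np.sin(y),np.cos(y),0]); z=np.array([0,0,-1.]); Rt=R.from_matrix(np.c_[np.cross(cy,z),cy,z])
s=manip.read_state(); print(s['eef_pos'],Rt.as_matrix()[:,0],s['joint_pos'])
im,c=snap('wrist','pics/wh.png'); h=cv2.cvtColor(im,cv2.COLOR_RGB2HSV).astype(int)
m=((h[...,1]<40)&(h[...,2]>170)).astype(np.uint8); e=cv2.connectedComponentsWithStats(m)
for i in range(1,e[0]):
    if e[2][i,4]>700: 
        p=np.argwhere(e[1]==i)[:,::-1]; r0=p[p[:,1]<p[:,1].min()+3].mean(0); print(e[2][i],e[3][i],onz(c,*e[3][i],.06),'top end',onz(c,*r0,.06))
plan([.4611,-.2036,.006],Rt,1)
E
```

```text
[ 0.4573 -0.2042  0.1253] [-0.7813  0.6241  0.    ] [-0.5723  0.3734  1.7016 -0.0013  1.0654 -1.4564]
[ 516  149  104   85 1706] [568.0967 191.2931] [ 0.5411 -0.0388  0.06  ] top end [ 0.5338 -0.003   0.06  ]
[ 529  161  111  133 6030] [594.4922 236.4269] [ 0.5845 -0.0391  0.06  ] top end [0.5533 0.0082 0.06  ]
[506 170  53  46 909] [532.0671 192.5182] [ 0.5256 -0.0591  0.06  ] top end [ 0.5186 -0.044   0.06  ]
[ 307  200   25   95 2295] [318.9163 246.0741] [ 0.4605 -0.2029  0.06  ] top end [ 0.4339 -0.1812  0.06  ]
n 7 d [ 0.0032 -0.0004 -0.1195] w [-0.0003  0.0014 -0.0131]
[-0.02,0.01,0.85,-0.0,0.0,-0.01,1,-0.02,0.01,0.85,-0.0,0.0,-0.01,1,-0.02,0.01,0.85,-0.0,0.0,-0.01,1,-0.02,0.01,0.85,-0.0,0.0,-0.01,1,-0.02,0.01,0.85,-0.0,0.0,-0.01,1,-0.02,0.01,0.85,-0.0,0.0,-0.01,1,-0.02,0.01,0.85,-0.0,0.0,-0.01,1]
```

Request:
{"fn": "drive_tool", "kwargs": {"commands": [-0.05, 0.05, 0.85, 0, 0, -0.01, 1, -0.05, 0.05, 0.85, 0, 0, -0.01, 1, -0.05, 0, 0.85, 0, 0, -0.01, 1, 0, 0, 0.85, 0, 0, -0.01, 1, 0, 0, 0.85, 0, 0, -0.01, 1, 0, 0, 0.85, 0, 0, -0.01, 1, 0, 0, 0.7, 0, 0, -0.01, 1, 0, 0, 0, 0, 0, 0, 0.5, 0, 0, 0, 0, 0, 0, 0.5, 0, 0, 0, 0, 0, 0, 0.5], "grip_force": 18}}

```text
time_s: 39.75
eef_pos: [0.4627, -0.2033, 0.0104]
ee_rot: [1.038, 2.962, -0.002]
contact_force: [0.2, 0.0, 0.6]
width: 0.072
grip_force: 0.0
```

Request:
{"fn": "drive_tool", "kwargs": {"commands": [0, 0, 0, 0, 0, 0, 0.5, 0, 0, 0, 0, 0, 0, 0.5]}}

```text
time_s: 39.95
eef_pos: [0.4623, -0.2037, 0.0103]
ee_rot: [1.038, 2.962, -0.003]
contact_force: [0.3, 0.6, 2.6]
width: 0.0578
grip_force: 18.0
```

```bash
python3 st.py
```

```text
39.95 0.05782712372865941 [0.4058 0.8441 2.5399] bed [-0.1647 -0.318  -0.0218] [ 0.4623 -0.2037  0.0103] 17.997302412986755
knob [-0.3173  0.012 ] hinge -0.24155324118228205 face -0.21655324118228206
```

Request:
{"fn": "drive_tool", "kwargs": {"commands": [0, 0, -0.5, 0, 0, 0, 0.5, 0, 0, -0.9, 0, 0, 0, 0.5, 0, 0, -0.98, 0, 0, 0, 0.5, 0, 0, -0.98, 0, 0, 0, 0.5, 0, 0, -0.98, 0, 0, 0, 0.5, 0, 0, -0.98, 0, 0, 0, 0.5, 0, 0, -0.98, 0, 0, 0, 0.5, 0, 0, -0.98, 0, 0, 0, 0.5, 0, 0, -0.98, 0, 0, 0, 0.5]}}

```text
time_s: 40.85
eef_pos: [0.4612, -0.2026, 0.1759]
ee_rot: [1.039, 2.964, -0.001]
contact_force: [-0.2, -0.4, -4.2]
width: 0.0581
grip_force: 18.0
```

```bash
python3 st.py; python3 - <<'E'
from h import *
plan(b2w([0.001,.048,.1]),bedrot(1,'x'),.5)
E
```

```text
40.85 0.058078024044401586 [-0.2395 -0.8794 -4.1344] bed [-0.1656 -0.2969  0.1424] [ 0.4612 -0.2026  0.1759] 17.99532562494278
knob [-0.2962  0.1762] hinge -0.29624068468838155 face -0.27124068468838153
n 19 d [ 0.1041  0.3711 -0.0008] w [-0.0434  0.1157  0.7221]
[0.4,0.93,0.0,-0.02,0.04,0.25,0.5,0.43,0.92,0.01,-0.02,0.04,0.25,0.5,0.47,0.9,0.01,-0.02,0.04,0.25,0.5,0.5,0.88,0.02,-0.02,0.04,0.25,0.5,0.53,0.86,0.02,-0.02,0.04,0.25,0.5,0.56,0.84,0.03,-0.02,0.04,0.25,0.5,0.6,0.82,0.03,-0.02,0.04,0.25,0.5,0.63,0.8,0.04,-0.02,0.04,0.25,0.5,0.66,0.77,0.04,-0.02,0.04,0.25,0.5,0.68,0.75,0.05,-0.02,0.04,0.25,0.5]
[0.71,0.72,0.05,-0.02,0.04,0.25,0.5,0.74,0.69,0.06,-0.02,0.04,0.25,0.5,0.76,0.66,0.07,-0.02,0.04,0.25,0.5,0.79,0.63,0.07,-0.02,0.04,0.25,0.5,0.81,0.6,0.08,-0.02,0.04,0.25,0.5,0.83,0.57,0.09,-0.02,0.04,0.25,0.5,0.85,0.54,0.09,-0.02,0.04,0.25,0.5,0.87,0.51,0.1,-0.02,0.04,0.25,0.5,0.89,0.47,0.11,-0.02,0.04,0.25,0.5]
```

Request:
{"fn": "drive_tool", "kwargs": {"commands": [0.4, 0.93, 0, -0.02, 0.04, 0.25, 0.5, 0.43, 0.92, 0.01, -0.02, 0.04, 0.25, 0.5, 0.47, 0.9, 0.01, -0.02, 0.04, 0.25, 0.5, 0.5, 0.88, 0.02, -0.02, 0.04, 0.25, 0.5, 0.53, 0.86, 0.02, -0.02, 0.04, 0.25, 0.5, 0.56, 0.84, 0.03, -0.02, 0.04, 0.25, 0.5, 0.6, 0.82, 0.03, -0.02, 0.04, 0.25, 0.5, 0.63, 0.8, 0.04, -0.02, 0.04, 0.25, 0.5, 0.66, 0.77, 0.04, -0.02, 0.04, 0.25, 0.5, 0.68, 0.75, 0.05, -0.02, 0.04, 0.25, 0.5]}}

```text
time_s: 41.85
eef_pos: [0.5154, -0.0066, 0.1749]
ee_rot: [-1.552, -2.678, -0.073]
contact_force: [0.6, 0.5, -3.1]
width: 0.0579
grip_force: 18.0
```

Request:
{"fn": "drive_tool", "kwargs": {"commands": [0.71, 0.72, 0.05, -0.02, 0.04, 0.25, 0.5, 0.74, 0.69, 0.06, -0.02, 0.04, 0.25, 0.5, 0.76, 0.66, 0.07, -0.02, 0.04, 0.25, 0.5, 0.79, 0.63, 0.07, -0.02, 0.04, 0.25, 0.5, 0.81, 0.6, 0.08, -0.02, 0.04, 0.25, 0.5, 0.83, 0.57, 0.09, -0.02, 0.04, 0.25, 0.5, 0.85, 0.54, 0.09, -0.02, 0.04, 0.25, 0.5, 0.87, 0.51, 0.1, -0.02, 0.04, 0.25, 0.5, 0.89, 0.47, 0.11, -0.02, 0.04, 0.25, 0.5, 0, 0, 0, 0, 0, 0, 0.5]}}

```text
time_s: 42.85
eef_pos: [0.5634, 0.1701, 0.1754]
ee_rot: [-1.95, -2.348, -0.136]
contact_force: [-0.1, -0.7, -4.3]
width: 0.0581
grip_force: 18.0
```

```bash
python3 st.py; python3 - <<'E'
from h import *
plan(b2w([.001,.049,.018]),bedrot(1,'x'),.5)
im,c=snap('wrist','pics/wi.png'); V=im.max(2); s=manip.read_state(); R0=R.from_rotvec(s['ee_rot'])
for x in (.0335,.0375,.0415): print(x,proj(c,s['eef_pos']+R0.apply([x,0,.0103-.06])))
print([(y,int(V[y,316])) for y in range(210,290,4)])
E
```

```text
42.85 0.058052124211107656 [-0.2476 -1.2221 -4.1529] bed [-0.0006  0.05    0.1001] [0.5634 0.1701 0.1754] 17.99593359231949
knob [0.0507 0.1339] hinge 0.05067205766798882 face 0.07567205766798882
n 5 d [ 0.      0.009  -0.0816] w [ 0.0121 -0.0035  0.0119]
[-0.01,0.01,0.82,0.02,-0.0,0.02,0.5,-0.01,0.01,0.82,0.02,-0.0,0.02,0.5,-0.01,0.01,0.82,0.02,-0.0,0.02,0.5,-0.01,0.01,0.82,0.02,-0.0,0.02,0.5,-0.01,0.01,0.82,0.02,-0.0,0.02,0.5]
0.0335 [[313.7693 259.4563]]
0.0375 [[313.7576 250.2899]]
0.0415 [[313.7458 240.9647]]
[(210, 226), (214, 119), (218, 122), (222, 119), (226, 121), (230, 118), (234, 120), (238, 120), (242, 117), (246, 119), (250, 244), (254, 241), (258, 241), (262, 244), (266, 244), (270, 242), (274, 244), (278, 243), (282, 241), (286, 243)]
```

Request:
{"fn": "drive_tool", "kwargs": {"commands": [0, 0, 0.85, 0.02, 0, 0.02, 0.5, 0, 0, 0.85, 0.02, 0, 0.02, 0.5, 0, 0, 0.85, 0.02, 0, 0.02, 0.5, 0, 0, 0.85, 0.02, 0, 0.02, 0.5, 0, 0, 0.5, 0, 0, 0.02, 0.5, 0, 0, 0.2, 0, 0, 0, 0.5, 0, 0, 0.1, 0, 0, 0, 0.5]}}

```text
time_s: 43.6
eef_pos: [0.5626, 0.178, 0.0921]
ee_rot: [-1.964, -2.328, -0.121]
contact_force: [0.9, 0.0, -3.8]
width: 0.0579
grip_force: 18.0
```

```bash
python3 st.py
```

```text
43.6 0.057852550171974 [ 0.883  -0.6062 -3.7809] bed [-0.      0.0479  0.0165] [0.5626 0.178  0.0921] 17.995220124721527
knob [0.0486 0.0503] hinge 0.11391084776822982 face 0.13891084776822982
```

Request:
{"fn": "drive_tool", "kwargs": {"commands": [0, 0, 0.15, 0, 0, 0, 0.5, 0, 0, 0.12, 0, 0, 0, 0.5, 0, 0, 0.05, 0, 0, 0, 0.5]}}

```text
time_s: 43.9
eef_pos: [0.5626, 0.1791, 0.0859]
ee_rot: [-1.964, -2.328, -0.121]
contact_force: [-1.7, -1.1, 4.0]
width: 0.0579
grip_force: 18.0
```

```bash
python3 st.py
```

```text
43.9 0.05788298590798205 [-1.8423 -0.2553  4.099 ] bed [0.0002 0.0482 0.0103] [0.5626 0.1791 0.0859] 17.997522354125977
knob [0.0489 0.0441] hinge 0.11747698064991713 face 0.14247698064991712
```

Down on the rollers. Release and rise.

Request:
{"fn": "drive_tool", "kwargs": {"commands": [0, 0, 0, 0, 0, 0, 0.65, 0, 0, 0, 0, 0, 0, 0.85, 0, 0, 0, 0, 0, 0, 0.9, 0, 0, 0, 0, 0, 0, 0.9, 0, 0, -0.5, 0, 0, 0, 0.9, 0, 0, -0.98, 0, 0, 0, 0.9, 0, 0, -0.98, 0, 0, 0, 0.9, 0, 0, -0.98, 0, 0, 0, 0.9, 0, 0, -0.98, 0, 0, 0, 0.9, 0, 0, -0.98, 0, 0, 0, 0.9]}}

```text
time_s: 44.9
eef_pos: [0.5647, 0.1659, 0.1946]
ee_rot: [-1.964, -2.328, -0.122]
contact_force: [0.9, -0.2, 0.5]
width: 0.0828
grip_force: 0.0
```

Request:
{"fn": "drive_tool", "kwargs": {"commands": [-0.98, 0, -0.5, 0, 0, 0, 0.9, -0.98, 0, -0.5, 0, 0, 0, 0.9, -0.98, 0, -0.5, 0, 0, 0, 0.9, -0.98, 0, -0.5, 0, 0, 0, 0.9, -0.98, 0, 0, 0, 0, 0, 0.9, 0, 0, 0, 0, 0, 0, 0.9]}}

```text
time_s: 45.5
eef_pos: [0.5823, 0.0632, 0.2212]
ee_rot: [-1.968, -2.326, -0.121]
contact_force: [0.5, 0.8, -0.4]
width: 0.0825
grip_force: 0.0
```

```bash
python3 st.py; python3 - <<'E'
from h import *
im,c=snap('wrist','pics/wj.png'); h=cv2.cvtColor(im,cv2.COLOR_RGB2HSV).astype(int); V=h[...,2]
for x in (0,.02,-.02):
    ys=np.arange(.11,-.14,-.001); r=[]
    for y in ys:
        u,v=proj(c,b2w([x,y,.06])).ravel(); u,v=int(round(u)),int(round(v)); r.append((int(V[v,u]),int(h[v,u,1])) if 0<=u<640 and 0<=v<480 else None)
    print(x,[(round(float(y)*1000),q) for y,q in zip(ys,r) if q][::3])
u,v=proj(c,b2w([.02,-.1117,.048])).ravel(); print(u,v)
E
```

```text
45.5 0.08245330203994031 [ 0.6573  0.6858 -0.458 ] bed [-0.0004 -0.0523  0.1586] [0.5823 0.0632 0.2212] 0.0
knob [-0.0516  0.1924] hinge -0.051641131681880524 face -0.026641131681880523
0 [(110, (230, 1)), (107, (168, 2)), (104, (120, 36)), (101, (121, 34)), (98, (233, 1)), (95, (245, 4)), (92, (244, 5)), (89, (243, 6)), (86, (232, 0)), (83, (180, 1)), (80, (120, 34)), (77, (120, 34)), (74, (220, 1)), (71, (245, 1)), (68, (244, 2)), (65, (246, 0)), (62, (245, 1)), (59, (245, 1)), (56, (245, 1)), (53, (246, 1)), (50, (245, 1)), (47, (246, 1)), (44, (243, 1)), (41, (245, 1)), (38, (246, 1)), (35, (244, 1)), (32, (245, 1)), (29, (245, 2)), (26, (245, 2)), (23, (244, 1)), (20, (246, 1)), (17, (244, 1)), (14, (246, 1)), (11, (244, 2)), (8, (245, 1)), (5, (244, 1)), (2, (245, 2)), (-1, (246, 1)), (-4, (245, 1)), (-7, (245, 2)), (-10, (246, 1)), (-13, (246, 1)), (-16, (246, 1)), (-19, (244, 1)), (-22, (245, 2)), (-25, (245, 1)), (-28, (244, 1)), (-31, (245, 1)), (-34, (244, 2)), (-37, (246, 1)), (-40, (244, 1)), (-43, (246, 1)), (-46, (245, 1)), (-49, (244, 2)), (-52, (245, 1)), (-55, (245,
[... 2910 characters left out ...]
), (-37, (192, 106)), (-40, (189, 107)), (-43, (186, 104)), (-46, (186, 107)), (-49, (188, 107)), (-52, (188, 106)), (-55, (192, 106)), (-58, (192, 108)), (-61, (194, 108)), (-64, (194, 106)), (-67, (191, 105)), (-70, (191, 105)), (-73, (191, 104)), (-76, (195, 106)), (-79, (195, 106)), (-82, (194, 109)), (-85, (197, 105)), (-88, (195, 107)), (-91, (190, 107)), (-94, (190, 106)), (-97, (191, 108)), (-100, (195, 109)), (-103, (198, 106)), (-106, (201, 107)), (-109, (197, 107)), (-112, (157, 81)), (-115, (66, 8)), (-118, (136, 2)), (-121, (198, 0)), (-124, (236, 0)), (-127, (244, 4)), (-130, (244, 5)), (-133, (243, 6)), (-136, (123, 37)), (-139, (116, 26))]
337.24879051165254 289.6478436709746
```

```bash
python3 - <<'E'
from h import *
im=cv2.imread('pics/wj.png'); c=cams.get_calibration('wrist'); V=im.max(2)
u,v=proj(c,b2w([-.068,-.2128,.022])).ravel(); print(u,v,[int(q) for q in V[int(v)-16:int(v)+16,int(u)]])
print(manip.hand_in())
E
```

```text
253.43999528936786 365.784458939994 [97, 82, 91, 101, 112, 121, 125, 129, 128, 129, 130, 135, 136, 136, 139, 138, 139, 137, 135, 133, 134, 123, 93, 76, 220, 221, 221, 220, 220, 220, 220, 219]
the job is handed in; nothing more can be done
None
```

I handed the job in at about 45 s of the 72 s. My last checks had the stop face about 1 mm from the pointer, the lever pressed fully down, and both cartons flat and touching in line against the stop. The result was not reported back.

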